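# Fetch the battery pack from behind the containers for testing

## Robot

A 6-joint arm with a two-finger parallel gripper is mounted at the origin on the work surface. World frame = base frame: x ahead of the robot, y to its left, z up, the work surface at z = 0. Lengths are in m, angles in rad, forces in N, time in s.
With the tool pointing down it reaches from about 0.3 to 0.775 m from the base axis. Payload 14.6 kg.
Tool frame: the origin (TCP) lies on the front face of the gripper's body, between the roots of the fingers; the fingertips stand 97 mm ahead of it and the grasp point (between the pads) lies 78 mm ahead of it; z points along the fingers, y is the direction in which the jaws open and shut (so a half turn about z gives the same grasp; the last joint's range is limited). The gripper opens to 94 mm and grips with 3 to 60 N. Pads are 16 mm wide; open, the fingers measure 119 mm over their backs; the gripper's body (75 mm by 177 mm) begins 78 mm behind the grasp point.
Start: joints at [1.065, 0.3, 1.521, -0, 1.321, -0.067], TCP at [0.234, 0.498, 0.303] pointing down, gripper open.
Joint ranges: [-3.03, 3.03], [-0.79, 2.21], [0.23, 2.52], [-1.04, 4.18], [0, 3.07], [-2.55, 2.55]. Speed limits (rad/s): [2.22, 2.22, 2.57, 3.14, 3.14, 3.14].

## Interface

Orientations are given as [roll, pitch, yaw] about the fixed x, y, z axes, in that order (R = Rz(yaw) Ry(pitch) Rx(roll)).
In Python, from station import ctrl gives the robot as it stands. The module is installed in compiled form; this text tells all that it offers.
- The arm moves only by the shell command python3 -m pendant 'ROWS' [FORCE]. ROWS is JSON, a list of rows, each an object of numbers: "rx", "ry", "rz": the turn, a rotation vector about the tool's x, y, z each as a share of 4 degrees, from -1 to 1; "tx", "ty", "tz": the shift along the tool's x, y, z each as a share of 0.04 m, from -1 to 1; "grip": the gripper command: -1 is fully open, 1 is shut, values between are in proportion. A call has 1 to 8 rows; each row shifts and turns the pose as measured when the row begins, along the tool's axes as they then stand; what a row does not reach is not made up. A row lasts 1/12 s, in which the tool goes at most 41.7 mm and 7.16 degrees, less where a joint would pass 70% of its speed; a pose out of reach is approached as far as the arm can. A call with a number of a shift or a turn outside -1 to 1 is refused whole. A call with a gripper value outside its range is refused whole. The fingers move at their own pace and stop on an object; FORCE is the grip in N (left out, the last holds). Time passes only in rows, so rows that do not move let the fingers close. It gives the time, the measured TCP pose, the force and the opening at its end, in the units of the state.
- ctrl.get_obs(): the state, without advancing time (a new reading comes with each control period).
- ctrl.camera(name): name is "scene" or "top" or "wrist"; returns a dict with "pixels" (420x560x3 uint8, blue, green, red), "fx", "fy", "cx", "cy" (pixels), "world_from_camera" (4x4, takes a point from camera to world coordinates). Camera axes: x right, y up, looking along -z (the intrinsics and any distortion apply to the point x, -y, -z); pixel columns grow to the right and rows downward; lengths in m; the calibration is good to about 2 mm. A picture is of the moment at which its call begins. There is no depth.
- ctrl.hand_in(): hands the job in, once; it reports no verdict.
The state is a dict: "time_s": time; "qpos": joint angles; "joint_vel": joint speeds; "tau": joint torques, N m; "ee_pos": TCP position; "eef_rot": TCP orientation; "force": force on the tool from outside, world axes, zero at the start; "moment": the same for the moment, N m; "grip_width": finger opening in m.
Only numpy, scipy, OpenCV 4.12 (cv2) and the standard library are available. Lean on these libraries where they do the work, as an engineer would, in place of code of your own. Each camera call takes 0.05 s, during which the arm holds its last target.

## Task

Clear the spray can, the bottle and the jar off the tray and stand all three on the green side mat; then take the blue battery pack from behind them and lay it gently, flat in the pocket of the test cradle (either way round). With the pack in the cradle, put the three containers back in the tray, upright, each on the very ring it came from, and leave the multimeter, the screwdriver and the spool alone.

Things in the scene. Friction and masses are not known exactly. Their poses are not given: they have to be found in the camera images.
- spray_center (a point): red spray can with a narrower white cap; 135 mm tall, 50 mm across, straight-sided from its foot up to 102 mm (grip it there, in the upper part, clear of the pack behind); about 200 g, loose, standing upright. This point: on its axis, half-way up (67.5 mm over its foot); z is up along its axis. The three containers start in any order on the tray's three rings
- bottle_center (a point): white round bottle with a blue band and a small blue cap; 130 mm tall, 48 mm across, straight-sided from its foot up to 96 mm (grip it there, in the upper part, clear of the pack behind); about 180 g, loose, standing upright. This point: on its axis, half-way up (65 mm over its foot); z is up along its axis. The three containers start in any order on the tray's three rings
- jar_center (a point): amber-brown jar with a wide black lid; 120 mm tall, 58 mm across, straight-sided from its foot up to 98 mm (grip it there, in the upper part, clear of the pack behind); about 280 g, loose, standing upright. This point: on its axis, half-way up (60 mm over its foot); z is up along its axis. The three containers start in any order on the tray's three rings
- pack_center (a point): blue battery pack with orange ends, a block 56 (x) by 112 (y) by 44 (z) mm, about 600 g, loose, lying flat in the tray behind the row of containers with only about 6 to 18 mm between, so that fingers do not fit in while they stand there. This point: its centre, 22 mm over its underside; x across its short side, y along its length, z up
- tray: fixed grey stock tray 180 (x) by 300 (y) mm, floor 6 mm over the bench, rim 12 mm over the bench. Origin: centre of its underside, at bench height; x points away from the robot to the pack's side, y along the row, z up. Three thin black printed rings (70 mm across) for the containers lie in a row 45 mm to -x of the origin, at y = -88, 0 and +88 mm; the pack lies about 21 mm to +x
- mat: side area: fixed flat green rubber mat 150 (x) by 280 (y) by 3 mm thick, with a white line near each short end. Origin: centre of its underside, at bench height; its top is 3 mm higher; y along its length, z up. It lies to the left or right of the tray
- cradle: fixed test cradle: a flat yellow-rimmed black shallow pocket with brass contact blocks beyond both ends. Pocket 72 (x) by 128 (y) mm inside, its floor 4 mm and its rim 12 mm over the bench; outside 90 by 146 mm; the end blocks (60 by 20 mm) reach 22 mm high and to 93 mm from the origin along y. Origin: centre of its underside, at bench height; y along the pocket's length, z up. It lies on the other side of the tray from the mat
- multimeter: bystander, leave alone: yellow multimeter lying flat beyond the tray, loose, 75 by 150 by 38 mm. Origin: centre of its underside
- screwdriver: bystander, leave alone: loose screwdriver lying on the bench between robot and tray, about 200 mm long, less than 30 mm high. Origin: near its middle, at bench height
- spool: bystander, leave alone: loose small spool of silvery solder with black flanges, 60 mm across, 42 mm high, beyond the tray. Origin: centre of its underside

How it is judged:
On the way, in this order (a step that is already met when the one before it is completed fails the run):
1. all three containers stand released on the green mat, the pack still in its place in the tray (x of spray_center in the frame of mat between -0.07 and 0.07 m and y of spray_center in the frame of mat between -0.135 and 0.135 m and z of spray_center in the frame of mat below 0.0765 m and angle between each of spray_center, bottle_center, jar_center's own z axis and vertical below 0.12 rad and contact force between each of spray, bottle, jar and the fingers below 0.2 N and x of bottle_center in the frame of mat between -0.07 and 0.07 m and y of bottle_center in the frame of mat between -0.135 and 0.135 m and z of bottle_center in the frame of mat below 0.074 m and x of jar_center in the frame of mat between -0.07 and 0.07 m and y of jar_center in the frame of mat between -0.135 and 0.135 m and z of jar_center in the frame of mat below 0.069 m and distance of pack_center from where it was at the start of the episode below 0.03 m), for 0.2 s.
2. the pack lies released, flat in the cradle's pocket, while the three containers still stand on the mat (horizontal distance between pack_center and cradle below 0.013 m and angle between the y axis of pack_center and the y axis of cradle, either way round below 0.22 rad and z of pack_center in the frame of cradle below 0.031 m and angle between pack_center's own z axis and vertical below 0.08 rad and contact force between each of pack, spray, bottle, jar and the fingers below 0.2 N and x of spray_center in the frame of mat between -0.07 and 0.07 m and y of spray_center in the frame of mat between -0.135 and 0.135 m and z of spray_center in the frame of mat below 0.0765 m and angle between each of spray_center, bottle_center, jar_center's own z axis and vertical below 0.12 rad and x of bottle_center in the frame of mat between -0.07 and 0.07 m and y of bottle_center in the frame of mat between -0.135 and 0.135 m and z of bottle_center in the frame of mat below 0.074 m and x of jar_center in the frame of mat between -0.07 and 0.07 m and y of jar_center in the frame of mat between -0.135 and 0.135 m and z of jar_center in the frame of mat below 0.069 m), for 0.2 s.
At the end, for the whole second after the job is handed in: the pack lies flat in the cradle's pocket (centre within 13 mm of the cradle's, lengthwise within 0.22 rad, either way round), each container stands upright within 15 mm of where it stood at the start; all released and at rest (horizontal distance between pack_center and cradle below 0.013 m and angle between the y axis of pack_center and the y axis of cradle, either way round below 0.22 rad and z of pack_center in the frame of cradle below 0.031 m and angle between pack_center's own z axis and vertical below 0.08 rad and contact force between each of pack, spray, bottle, jar and the fingers below 0.2 N and distance of each of spray_center, bottle_center, jar_center from where it was at the start of the episode below 0.015 m and angle between each of spray_center, bottle_center, jar_center's own z axis and vertical below 0.1 rad and linear speed of each of spray, bottle, jar, pack below 0.02 m/s); the robot touches nothing.
It fails at once if the multimeter, the screwdriver or the spool is moved by more than 30 mm (distance of any of multimeter, screwdriver, spool from where it was at the start of the episode above 0.03 m).
It fails at once if a container is tipped over (beyond 0.7 rad) (angle between any of spray_center, bottle_center, jar_center's own z axis and vertical above 0.7 rad).
It fails at once if the pack is dropped or rammed into the cradle (over 80 N) (contact force between pack and cradle above 80 N).
It also fails if it takes over 144 s, if anything falls off the work surface, if the arm or the gripper's body presses on something with over 40 N, if the wrist force passes 120 N, or if a joint passes its speed limit or range.

## Working session

There is one attempt and no reset: what is moved stays moved. The work goes in short steps, Python scripts to look and compute and a shell command to move; the robot and the scene stay as the last step left them, time stands still between calls to the robot, and variables do not carry over. Pictures are saved under pics/ and viewed, and the job is handed in when it is done.

```bash
mkdir -p pics; ls; python3 - <<'E'
from station import ctrl
import cv2
o=ctrl.get_obs()
for k,v in o.items(): print(k,v)
for n in ("scene","top"):
    c=ctrl.camera(n); cv2.imwrite(f"pics/{n}0.png",c["pixels"]); print(n,c["fx"],c["fy"],c["cx"],c["cy"],c.keys()); print(c["world_from_camera"])
E
```

```text
pics
time_s 0.0
qpos [ 1.06540384e+00  3.00497566e-01  1.52159291e+00 -1.71414812e-05
  1.32069113e+00 -6.65723273e-02]
joint_vel [ 0.00032948  0.00110729 -0.00040559 -0.00089615 -0.00091536 -0.00122163]
tau [-1.67504575e-03 -5.31813347e+01 -3.52729475e+01  7.07414676e-02
  2.44690699e-02 -7.86356213e-05]
ee_pos [0.23359763 0.49776099 0.30206674]
eef_rot [-3.14040523e+00 -6.25264761e-05  2.70277671e+00]
force [-0.37107149 -0.12200977  0.88214602]
moment [ 0.01431324 -0.03072983  0.03241509]
grip_width 0.09382935993899354
scene 390.93406247246827 390.93406247246827 280.2084333872053 206.34994394912653 dict_keys(['pixels', 'fx', 'fy', 'cx', 'cy', 'world_from_camera'])
[[-0.90341684 -0.28116048  0.32370788  0.85380439]
 [ 0.42872986 -0.60180256  0.67381331  0.54364421]
 [ 0.00535856  0.74751753  0.66422047  0.61962474]
 [ 0.          0.          0.          1.        ]]
top 543.3181086021907 543.3181086021907 279.2254849118104 210.1204420316856 dict_keys(['pixels', 'fx', 'fy', 'cx', 'cy', 'world_from_camera'])
[[-0.02426195  0.99406783 -0.10602124  0.46548052]
 [-0.99969599 -0.02365911  0.00694025  0.00529131]
 [ 0.00439071  0.10615739  0.99433965  1.15171221]
 [ 0.          0.          0.          1.        ]]
```

View pics/scene0.png

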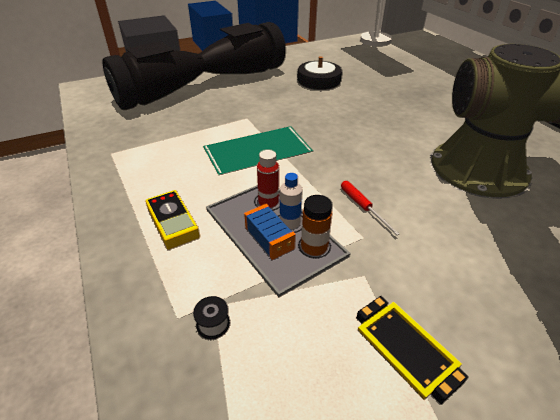

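View pics/top0.png

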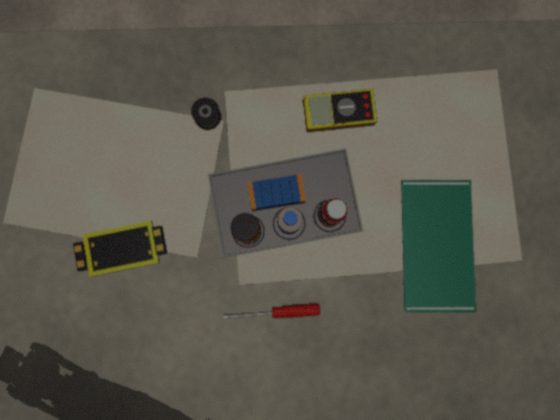

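The tray is in front of the robot, with the jar at its left (top-view pixel 246,230), the bottle in the middle (290,220) and the spray can at the right (332,213). The mat is on the right and the cradle on the left. I'll enlarge crops to measure them.

```bash
cat > h.py <<'E'
import numpy as np, cv2
from station import ctrl
def ray(c,u,v):
    d=np.array([(u-c["cx"])/c["fx"],-(v-c["cy"])/c["fy"],-1.0]); T=np.array(c["world_from_camera"])
    return T[:3,3],T[:3,:3]@d
def pt(c,u,v,z):
    o,d=ray(c,u,v); return o+d*(z-o[2])/d[2]
def proj(c,P):
    T=np.array(c["world_from_camera"]); p=T[:3,:3].T@(np.asarray(P,float)-T[:3,3])
    return c["cx"]-c["fx"]*p[0]/p[2], c["cy"]+c["fy"]*p[1]/p[2]
def crop(c,name,x0,y0,w,h,s):
    im=c["pixels"][y0:y0+h,x0:x0+w]; im=cv2.resize(im,None,fx=s,fy=s,interpolation=cv2.INTER_CUBIC)
    im=cv2.convertScaleAbs(im,alpha=1.6,beta=10)
    for k in range(0,w,10): cv2.putText(im,str(x0+k) if k%20==0 else "|",(int(k*s),8),0,0.3,(255,255,255),1)
    for k in range(0,h,10): cv2.putText(im,str(y0+k) if k%20==0 else "-",(0,int(k*s)+4),0,0.3,(255,255,255),1)
    cv2.imwrite(f"pics/{name}.png",im)
E
python3 - <<'E'
from h import *
c=ctrl.camera("top")
crop(c,"t_tray",200,140,170,125,4.5)
crop(c,"t_crad",65,210,110,75,6)
crop(c,"t_mat",390,170,100,150,4)
E
```

```text
(no output)
```

View pics/t_tray.png

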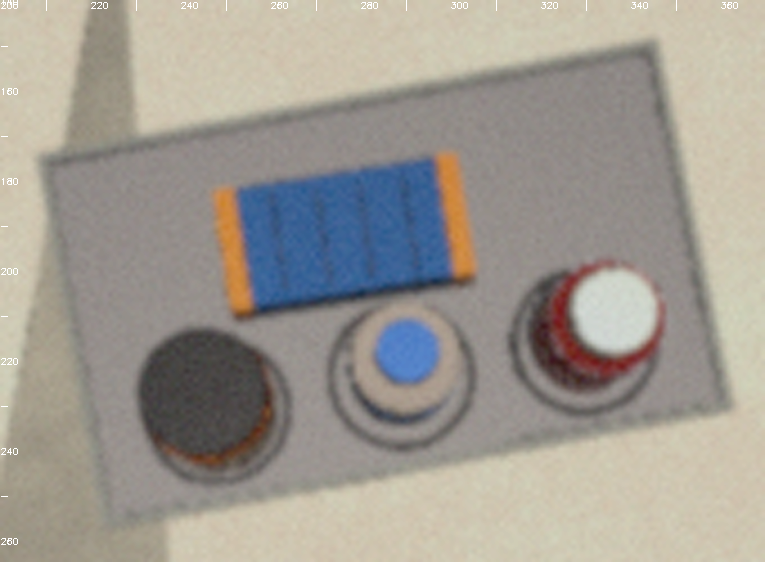

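View pics/t_crad.png

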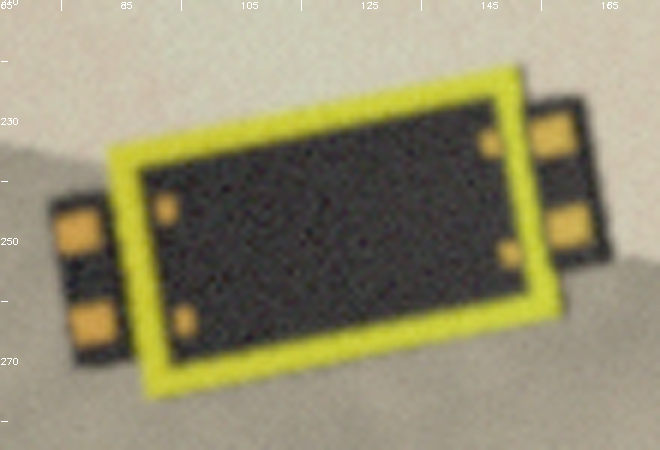

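View pics/t_mat.png

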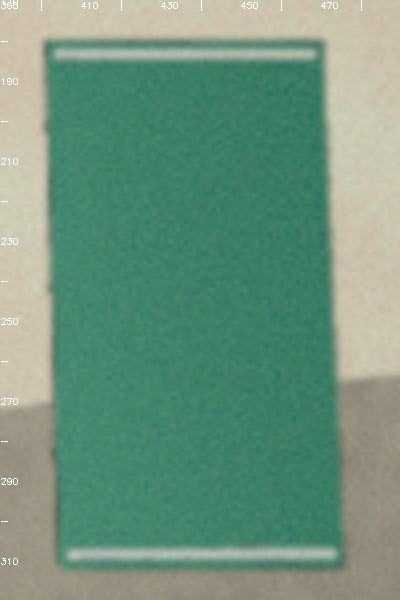

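```bash
cat > m.py <<'E'
from h import *
c=ctrl.camera("top")
def P(l,x0,y0,s,z): return np.array([pt(c,x0+a/s-0.5+0.5/s,y0+b/s-0.5+.5/s,z) for a,b in l])[:,:2]
T=lambda l,z:P(l,200,140,4.5,z)
def rect(n,q):
    ce=q.mean(0); e=[np.linalg.norm(q[(i+1)%4]-q[i]) for i in range(4)]
    d=q[1]-q[0]+q[2]-q[3]; d2=q[3]-q[0]+q[2]-q[1]
    print(n,ce.round(4),"sides",np.round(e,4),"dir01",np.degrees(np.arctan2(d[1],d[0])).round(2),"dir03",np.degrees(np.arctan2(d2[1],d2[0])).round(2)); return ce
rect("tray",T([(42,157),(655,42),(732,408),(112,525)],.012))
rect("pack",T([(214,190),(458,153),(475,278),(238,315)],.050))
print("rings",T([(218.5,409.5),(402,377),(584,341)],.006).round(4).tolist())
print("jar",T([(205,395)],.126).round(4),"bottle",T([(408,350)],.136).round(4),"spray",T([(617,311)],.141).round(4))
rect("cradle",P([(107,150),(520,67),(562,316),(150,397)],65,210,6,.012))
rect("cradle pocket",P([(141,166),(495,98),(527,293),(170,363)],65,210,6,.012))
rect("mat",P([(46,40),(323,40),(343,568),(60,566)],390,170,4,.003))
E
python3 m.py
```

```text
tray [ 0.6037 -0.0161] sides [0.2954 0.1773 0.2941 0.1765] dir01 -80.63 dir03 -170.21
pack [0.6213 0.0021] sides [0.1126 0.058  0.1088 0.0584] dir01 -82.53 dir03 -172.13
rings [[0.5457, 0.0639], [0.5589, -0.0226], [0.5739, -0.1087]]
jar [[0.5435 0.0633]] bottle [[ 0.5596 -0.0222]] spray [[ 0.5733 -0.1094]]
cradle [0.5148 0.3313] sides [0.1463 0.0885 0.1447 0.0876] dir01 -80.07 dir03 -169.95
cradle pocket [0.5156 0.3318] sides [0.1252 0.0692 0.1255 0.0695] dir01 -80.34 dir03 -170.81
mat [ 0.5066 -0.3363] sides [0.1485 0.2788 0.1479 0.2777] dir01 -91.58 dir03 178.68
```

Measured sizes match the stated ones within about 2–5 mm, and the container axes match their rings within about 2 mm. I'll cross-check against the other camera.

```bash
python3 - <<'E'
from h import *
c=ctrl.camera("scene"); im=cv2.resize(c["pixels"],None,fx=4,fy=4,interpolation=cv2.INTER_CUBIC)
def mk(p,col):
    u,v=proj(c,p); cv2.drawMarker(im,(int(u*4),int(v*4)),col,0,14,1)
G=(0,255,0);Y=(255,0,255)
for (x,y),h in (((.5445,.0636),.126),((.5593,-.0224),.136),((.5736,-.109),.141)):
    mk((x,y,.006),G);mk((x,y,h),G)
a=np.radians(9.6)
R=np.array([[np.cos(a),-np.sin(a)],[np.sin(a),np.cos(a)]])
def box(ce,R,w,l,z):
    for i in(-1,1):
        for j in(-1,1): q=np.array(ce)+R@np.array([i*w/2,j*l/2]); mk((*q,z),Y)
box((.6213,.0021),R,.056,.112,.05); box((.6037,-.0161),R,.18,.3,.012); box((.5152,.3315),R,.09,.146,.012);box((.5066,-.3363),np.eye(2)[::1],.28,.15,.003)
cv2.imwrite("pics/s_tray.png",im[480:1200,780:1440]); cv2.imwrite("pics/s_crad.png",im[1160:1640,1380:1960])
E
```

```text
(no output)
```

View pics/s_tray.png

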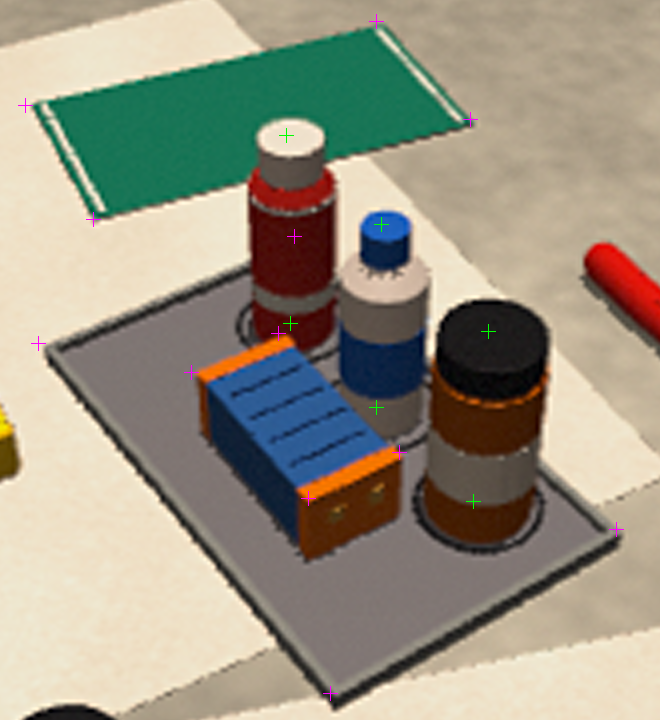

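View pics/s_crad.png

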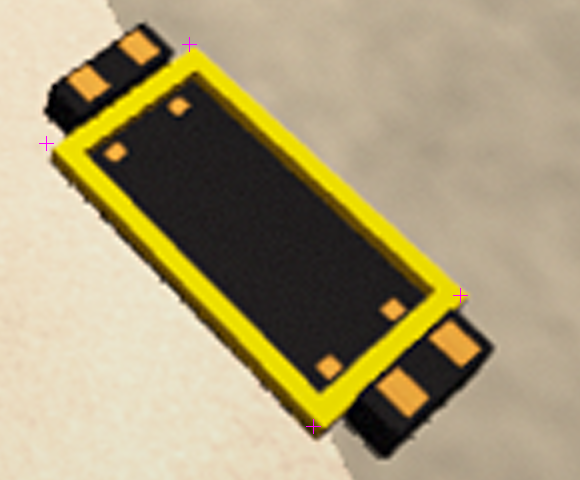

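```bash
cat > plan.py <<'E'
import sys,json,numpy as np
from scipy.spatial.transform import Rotation as Ro
from station import ctrl
o=ctrl.get_obs()
x,y,z,yaw=map(float,sys.argv[1:5]); cap=float(sys.argv[5]) if len(sys.argv)>5 else 0.95
R=Ro.from_euler("xyz",o["eef_rot"]); t=Ro.from_euler("xyz",[np.pi,0,np.radians(yaw)])
d=np.array([x,y,z])-o["ee_pos"]; rv=(R.inv()*t).as_rotvec()
n=max(1,int(np.ceil(max(np.linalg.norm(d)/.04/cap,np.degrees(np.abs(rv)).max()/4/.98))))
print("t",round(o["time_s"],2),"pos",np.round(o["ee_pos"],4),"yaw",round(float(np.degrees(o["eef_rot"][2])),2),"w",round(o["grip_width"],4),"F",np.round(o["force"],1),"d_mm",np.round(d*1e3,1),"rot_deg",np.round(np.degrees(rv),2),"n",n)
for i in range(n):
    s=R.inv().apply(d/n)/.04; r=np.degrees(rv/n)/4
    print(json.dumps({k:round(float(v),2) for k,v in zip(("tx","ty","tz","rx","ry","rz"),[*s,*r]) if abs(v)>=.01}),end=",\n" if i%8==7 else ",")
    R=R*Ro.from_rotvec(rv/n)
print()
E
python3 plan.py .5735 -.109 .25 99.6
```

```text
t 0.25 pos [0.2336 0.4978 0.3024] yaw 154.86 w 0.0934 F [-0.2 -0.4  0.1] d_mm [ 339.9 -606.8  -52.4] rot_deg [-3.000e-02  1.000e-02  5.526e+01] n 19
{"tx": -0.74, "ty": -0.53, "tz": 0.07, "rz": 0.73},{"tx": -0.77, "ty": -0.49, "tz": 0.07, "rz": 0.73},{"tx": -0.79, "ty": -0.45, "tz": 0.07, "rz": 0.73},{"tx": -0.82, "ty": -0.41, "tz": 0.07, "rz": 0.73},{"tx": -0.84, "ty": -0.37, "tz": 0.07, "rz": 0.73},{"tx": -0.85, "ty": -0.33, "tz": 0.07, "rz": 0.73},{"tx": -0.87, "ty": -0.29, "tz": 0.07, "rz": 0.73},{"tx": -0.88, "ty": -0.24, "tz": 0.07, "rz": 0.73},
{"tx": -0.89, "ty": -0.2, "tz": 0.07, "rz": 0.73},{"tx": -0.9, "ty": -0.15, "tz": 0.07, "rz": 0.73},{"tx": -0.91, "ty": -0.1, "tz": 0.07, "rz": 0.73},{"tx": -0.91, "ty": -0.06, "tz": 0.07, "rz": 0.73},{"tx": -0.92, "ty": -0.01, "tz": 0.07, "rz": 0.73},{"tx": -0.91, "ty": 0.04, "tz": 0.07, "rz": 0.73},{"tx": -0.91, "ty": 0.08, "tz": 0.07, "rz": 0.73},{"tx": -0.91, "ty": 0.13, "tz": 0.07, "rz": 0.73},
{"tx": -0.9, "ty": 0.17, "tz": 0.07, "rz": 0.73},{"tx": -0.89, "ty": 0.22, "tz": 0.07, "rz": 0.73},{"tx": -0.88, "ty": 0.26, "tz": 0.07, "rz": 0.73},
```

```bash
python3 -m pendant '[{"tx":-0.74,"ty":-0.53,"rz":0.73,"grip":-1},{"tx":-0.77,"ty":-0.49,"rz":0.73,"grip":-1},{"tx":-0.79,"ty":-0.45,"rz":0.73,"grip":-1},{"tx":-0.82,"ty":-0.41,"rz":0.73,"grip":-1},{"tx":-0.84,"ty":-0.37,"rz":0.73,"grip":-1},{"tx":-0.85,"ty":-0.33,"rz":0.73,"grip":-1},{"tx":-0.87,"ty":-0.29,"rz":0.73,"grip":-1},{"tx":-0.88,"ty":-0.24,"rz":0.73,"grip":-1}]' 15; python3 plan.py .5735 -.109 .25 99.6
```

```text
t 0.25 pos [0.2336 0.4978 0.3024] yaw 154.86 w 0.0934 F [-0.2 -0.4  0.1] d_mm [ 339.9 -606.8  -52.4] rot_deg [-3.000e-02  1.000e-02  5.526e+01] n 19
{"tx": -0.74, "ty": -0.53, "tz": 0.07, "rz": 0.73},{"tx": -0.77, "ty": -0.49, "tz": 0.07, "rz": 0.73},{"tx": -0.79, "ty": -0.45, "tz": 0.07, "rz": 0.73},{"tx": -0.82, "ty": -0.41, "tz": 0.07, "rz": 0.73},{"tx": -0.84, "ty": -0.37, "tz": 0.07, "rz": 0.73},{"tx": -0.85, "ty": -0.33, "tz": 0.07, "rz": 0.73},{"tx": -0.87, "ty": -0.29, "tz": 0.07, "rz": 0.73},{"tx": -0.88, "ty": -0.24, "tz": 0.07, "rz": 0.73},
{"tx": -0.89, "ty": -0.2, "tz": 0.07, "rz": 0.73},{"tx": -0.9, "ty": -0.15, "tz": 0.07, "rz": 0.73},{"tx": -0.91, "ty": -0.1, "tz": 0.07, "rz": 0.73},{"tx": -0.91, "ty": -0.06, "tz": 0.07, "rz": 0.73},{"tx": -0.92, "ty": -0.01, "tz": 0.07, "rz": 0.73},{"tx": -0.91, "ty": 0.04, "tz": 0.07, "rz": 0.73},{"tx": -0.91, "ty": 0.08, "tz": 0.07, "rz": 0.73},{"tx": -0.91, "ty": 0.13, "tz": 0.07, "rz": 0.73},
{"tx": -0.9, "ty": 0.17, "tz": 0.07, "rz": 0.73},{"tx": -0.89, "ty": 0.22, "tz": 0.07, "rz": 0.73},{"tx": -0.88, "ty": 0.26, "tz": 0.07, "rz": 0.73},$[0]: bad value
```

```bash
python3 -m pendant '[{"tx":-0.74,"ty":-0.53,"tz":0,"rx":0,"ry":0,"rz":0.73,"grip":-1}]' 15; python3 -m pendant --help | head -20
```

```text
time_s: 0.33
ee_pos: [0.2499, 0.4682, 0.3019]
eef_rot: [-3.141, -0.001, 2.656]
force: [1.3, -0.9, 0.6]
grip_width: 0.0946invalid input: not JSON, or not a number
```

```bash
python3 - <<'E'
s=open('plan.py').read()
s=s.replace('if abs(v)>=.01}),end=",\\n" if i%8==7 else ",")','}).replace(" ","")[:-1]+f\',"grip":{g}}}\',end="\\n" if i%8==7 else ",")')
s=s.replace('R=Ro.from_euler("xyz",o','g=sys.argv[6] if len(sys.argv)>6 else "-1"\nR=Ro.from_euler("xyz",o')
open('plan.py','w').write(s)
E
python3 plan.py .5735 -.109 .25 99.6
```

```text
t 0.33 pos [0.2499 0.4682 0.3019] yaw 152.17 w 0.0946 F [ 1.3 -0.9  0.6] d_mm [ 323.6 -577.2  -51.9] rot_deg [-5.000e-02 -3.000e-02  5.257e+01] n 18
{"tx":-0.77,"ty":-0.5,"tz":0.07,"rx":-0.0,"ry":-0.0,"rz":0.73,"grip":-1},{"tx":-0.8,"ty":-0.46,"tz":0.07,"rx":-0.0,"ry":-0.0,"rz":0.73,"grip":-1},{"tx":-0.82,"ty":-0.42,"tz":0.07,"rx":-0.0,"ry":-0.0,"rz":0.73,"grip":-1},{"tx":-0.84,"ty":-0.38,"tz":0.07,"rx":-0.0,"ry":-0.0,"rz":0.73,"grip":-1},{"tx":-0.86,"ty":-0.33,"tz":0.07,"rx":-0.0,"ry":-0.0,"rz":0.73,"grip":-1},{"tx":-0.87,"ty":-0.29,"tz":0.07,"rx":-0.0,"ry":-0.0,"rz":0.73,"grip":-1},{"tx":-0.89,"ty":-0.24,"tz":0.07,"rx":-0.0,"ry":-0.0,"rz":0.73,"grip":-1},{"tx":-0.9,"ty":-0.2,"tz":0.07,"rx":-0.0,"ry":-0.0,"rz":0.73,"grip":-1}
{"tx":-0.91,"ty":-0.15,"tz":0.07,"rx":-0.0,"ry":-0.0,"rz":0.73,"grip":-1},{"tx":-0.91,"ty":-0.11,"tz":0.07,"rx":-0.0,"ry":-0.0,"rz":0.73,"grip":-1},{"tx":-0.92,"ty":-0.06,"tz":0.07,"rx":-0.0,"ry":-0.0,"rz":0.73,"grip":-1},{"tx":-0.92,"ty":-0.01,"tz":0.07,"rx":-0.0,"ry":-0.0,"rz":0.73,"grip":-1},{"tx":-0.92,"ty":0.03,"tz":0.07,"rx":-0.0,"ry":-0.0,"rz":0.73,"grip":-1},{"tx":-0.92,"ty":0.08,"tz":0.07,"rx":-0.0,"ry":-0.0,"rz":0.73,"grip":-1},{"tx":-0.91,"ty":0.13,"tz":0.07,"rx":-0.0,"ry":-0.0,"rz":0.73,"grip":-1},{"tx":-0.9,"ty":0.17,"tz":0.07,"rx":-0.0,"ry":-0.0,"rz":0.73,"grip":-1}
{"tx":-0.89,"ty":0.22,"tz":0.07,"rx":-0.0,"ry":-0.0,"rz":0.73,"grip":-1},{"tx":-0.88,"ty":0.26,"tz":0.07,"rx":-0.0,"ry":-0.0,"rz":0.73,"grip":-1},
```

```bash
python3 -m pendant '[{"tx":-0.8,"ty":-0.5,"tz":0,"rx":0,"ry":0,"rz":0.8,"grip":-1},{"tx":-0.82,"ty":-0.46,"tz":0,"rx":0,"ry":0,"rz":0.8,"grip":-1},{"tx":-0.85,"ty":-0.42,"tz":0,"rx":0,"ry":0,"rz":0.8,"grip":-1},{"tx":-0.87,"ty":-0.38,"tz":0,"rx":0,"ry":0,"rz":0.8,"grip":-1},{"tx":-0.89,"ty":-0.33,"tz":0,"rx":0,"ry":0,"rz":0.8,"grip":-1},{"tx":-0.91,"ty":-0.29,"tz":0,"rx":0,"ry":0,"rz":0.8,"grip":-1},{"tx":-0.92,"ty":-0.24,"tz":0,"rx":0,"ry":0,"rz":0.8,"grip":-1},{"tx":-0.93,"ty":-0.2,"tz":0,"rx":0,"ry":0,"rz":0.8,"grip":-1}]' && python3 -m pendant '[{"tx":-0.94,"ty":-0.15,"tz":0,"rx":0,"ry":0,"rz":0.75,"grip":-1},{"tx":-0.94,"ty":-0.1,"tz":0,"rx":0,"ry":0,"rz":0.75,"grip":-1},{"tx":-0.94,"ty":-0.05,"tz":0,"rx":0,"ry":0,"rz":0.75,"grip":-1},{"tx":-0.95,"ty":0,"tz":0,"rx":0,"ry":0,"rz":0.75,"grip":-1},{"tx":-0.95,"ty":0.04,"tz":0,"rx":0,"ry":0,"rz":0.75,"grip":-1},{"tx":-0.95,"ty":0.08,"tz":0,"rx":0,"ry":0,"rz":0.75,"grip":-1}]'; python3 plan.py .5735 -.109 .25 99.6
```

```text
time_s: 1.0
ee_pos: [0.3976, 0.1908, 0.3011]
eef_rot: [-3.141, 0.0, 2.194]
force: [0.7, 0.2, 0.4]
grip_width: 0.0939
time_s: 1.5
ee_pos: [0.4997, -0.0258, 0.3021]
eef_rot: [3.14, 0.001, 1.863]
force: [0.9, 0.0, 0.7]
grip_width: 0.0939
t 1.5 pos [ 0.4997 -0.0258  0.3021] yaw 106.75 w 0.0939 F [0.9 0.  0.7] d_mm [ 73.8 -83.2 -52.1] rot_deg [0.07 0.04 7.15] n 4
{"tx":-0.63,"ty":0.29,"tz":0.33,"rx":0.0,"ry":0.0,"rz":0.45,"grip":-1},{"tx":-0.62,"ty":0.31,"tz":0.33,"rx":0.0,"ry":0.0,"rz":0.45,"grip":-1},{"tx":-0.61,"ty":0.33,"tz":0.33,"rx":0.0,"ry":0.0,"rz":0.45,"grip":-1},{"tx":-0.6,"ty":0.35,"tz":0.33,"rx":0.0,"ry":0.0,"rz":0.45,"grip":-1},
```

Moves track almost one to one once under way. Next I'll go over the spray can and check with the wrist camera.

```bash
python3 -m pendant '[{"tx":-0.63,"ty":0.3,"tz":0.33,"rx":0,"ry":0,"rz":0.45,"grip":-1},{"tx":-0.62,"ty":0.31,"tz":0.33,"rx":0,"ry":0,"rz":0.45,"grip":-1},{"tx":-0.61,"ty":0.33,"tz":0.33,"rx":0,"ry":0,"rz":0.45,"grip":-1},{"tx":-0.6,"ty":0.35,"tz":0.33,"rx":0,"ry":0,"rz":0.45,"grip":-1},{"tx":0,"ty":0,"tz":0,"rx":0,"ry":0,"rz":0,"grip":-1}]'; python3 plan.py .5735 -.109 .25 99.6
python3 - <<'E'
from h import *
c=ctrl.camera("wrist"); cv2.imwrite("pics/w1.png",c["pixels"])
print(c["fx"],c["cx"],c["cy"],np.round(c["world_from_camera"],3))
for n,p in (("jar",(.5445,.0636,.126)),("bottle",(.5593,-.0224,.136)),("spray",(.5736,-.109,.141)),("sprayfoot",(.5736,-.109,.006))): print(n,np.round(proj(c,p),1))
E
```

```text
time_s: 1.92
ee_pos: [0.5774, -0.1209, 0.2471]
eef_rot: [3.138, 0.002, 1.72]
force: [-1.2, -0.3, -0.9]
grip_width: 0.0941
t 1.92 pos [ 0.5774 -0.1209  0.2471] yaw 98.57 w 0.0941 F [-1.2 -0.3 -0.9] d_mm [-3.9 11.9  2.9] rot_deg [ 0.18  0.1  -1.03] n 1
{"tx":0.31,"ty":-0.05,"tz":-0.07,"rx":0.05,"ry":0.02,"rz":-0.26,"grip":-1},
333.75144619921684 275.8403972381992 205.5423510492163 [[ 0.989 -0.141 -0.046  0.565]
 [ 0.148  0.95   0.276 -0.039]
 [ 0.004 -0.28   0.96   0.328]
 [ 0.     0.     0.     1.   ]]
jar [ 263.1 -112.8]
bottle [267.7  74.3]
spray [270.7 230.8]
sprayfoot [272.1 182.5]
```

View pics/w1.png

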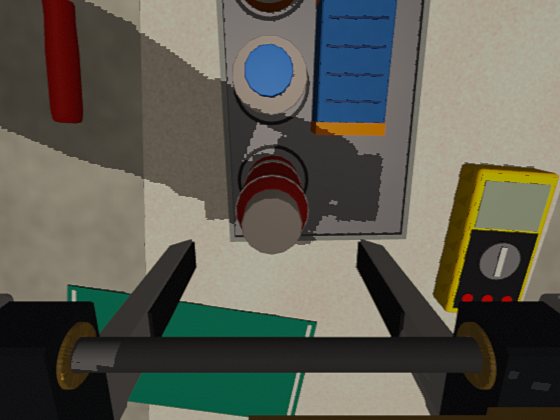

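```bash
python3 -m pendant '[{"tx":0.3,"ty":-0.05,"tz":-0.07,"rx":0.05,"ry":0,"rz":-0.26,"grip":-1},{"tx":0,"ty":0,"tz":0,"rx":0,"ry":0,"rz":0,"grip":-1}]'; python3 plan.py .5735 -.109 .25 99.6
python3 - <<'E'
from h import *
c=ctrl.camera("wrist"); crop(c,"w2",215,30,120,220,2.6)
for n,p in (("bottle",(.5593,-.0224,.136)),("spray",(.5736,-.109,.141)),("sprayring",(.5736,-.109,.006)),("b ring",(.5593,-.0224,.006))): print(n,np.round(proj(c,p),1))
E
```

```text
time_s: 2.13
ee_pos: [0.5721, -0.1066, 0.2513]
eef_rot: [-3.141, 0.001, 1.742]
force: [0.5, 0.8, -0.1]
grip_width: 0.0941
t 2.13 pos [ 0.5721 -0.1066  0.2513] yaw 99.83 w 0.0941 F [ 0.5  0.8 -0.1] d_mm [ 1.4 -2.4 -1.3] rot_deg [-0.05  0.06  0.23] n 1
{"tx":-0.06,"ty":0.02,"tz":0.03,"rx":-0.01,"ry":0.01,"rz":0.06,"grip":-1},
bottle [277.8 103.5]
spray [276.6 251. ]
sprayring [276.3 196.2]
b ring [277.  105.5]
```

View pics/w2.png

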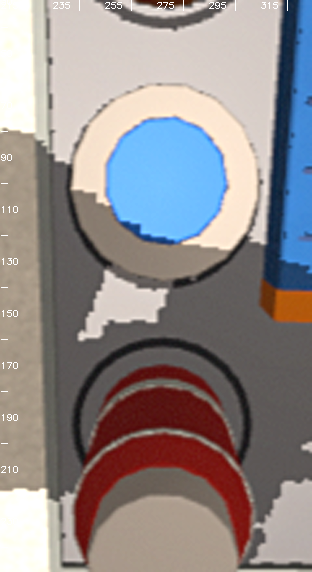

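The wrist view agrees with my estimate within about 2 mm: the bottle cap is at (279.6,99) against a predicted (277.8,103.5). I'll descend over the spray can.

```bash
python3 -m pendant '[{"tx":-0.04,"ty":0.04,"tz":0.6,"rx":0,"ry":0,"rz":0,"grip":-1},{"tx":0,"ty":0,"tz":0.6,"rx":0,"ry":0,"rz":0,"grip":-1},{"tx":0,"ty":0,"tz":0.6,"rx":0,"ry":0,"rz":0,"grip":-1},{"tx":0,"ty":0,"tz":0.4,"rx":0,"ry":0,"rz":0,"grip":-1},{"tx":0,"ty":0,"tz":0,"rx":0,"ry":0,"rz":0,"grip":-1}]'; python3 plan.py .574 -.108 .158 99.6
```

```text
time_s: 2.6
ee_pos: [0.5743, -0.1036, 0.1674]
eef_rot: [3.131, 0.006, 1.75]
force: [-0.7, -0.6, -1.0]
grip_width: 0.0937
t 2.6 pos [ 0.5743 -0.1036  0.1674] yaw 100.28 w 0.0937 F [-0.7 -0.6 -1. ] d_mm [-0.3 -4.4 -9.4] rot_deg [0.6  0.35 0.68] n 1
{"tx":-0.11,"ty":-0.03,"tz":0.24,"rx":0.15,"ry":0.09,"rz":0.17,"grip":-1},
```

```bash
python3 -m pendant '[{"tx":-0.11,"ty":0,"tz":0.24,"rx":0.15,"ry":0.09,"rz":0.17,"grip":-1},{"tx":0,"ty":0,"tz":0,"rx":0,"ry":0,"rz":0,"grip":-1}]'; python3 plan.py .574 -.108 .158 99.6
```

```text
time_s: 2.77
ee_pos: [0.5753, -0.1069, 0.1594]
eef_rot: [3.141, 0.0, 1.74]
force: [0.1, 0.4, -1.3]
grip_width: 0.0939
t 2.77 pos [ 0.5753 -0.1069  0.1594] yaw 99.67 w 0.0939 F [ 0.1  0.4 -1.3] d_mm [-1.3 -1.1 -1.4] rot_deg [0.04 0.   0.07] n 1
{"tx":-0.02,"ty":-0.04,"tz":0.03,"rx":0.01,"ry":0.0,"rz":0.02,"grip":-1},
```

```bash
python3 -m pendant '[{"tx":0,"ty":0,"tz":0,"rx":0,"ry":0,"rz":0,"grip":1},{"tx":0,"ty":0,"tz":0,"rx":0,"ry":0,"rz":0,"grip":1},{"tx":0,"ty":0,"tz":0,"rx":0,"ry":0,"rz":0,"grip":1},{"tx":0,"ty":0,"tz":0,"rx":0,"ry":0,"rz":0,"grip":1},{"tx":0,"ty":0,"tz":0,"rx":0,"ry":0,"rz":0,"grip":1},{"tx":0,"ty":0,"tz":0,"rx":0,"ry":0,"rz":0,"grip":1}]' 15; python3 plan.py .60 -.31 .235 99.6 .95 1
```

```text
time_s: 3.27
ee_pos: [0.5766, -0.107, 0.1641]
eef_rot: [3.135, 0.003, 1.74]
force: [-2.8, -0.7, 1.0]
grip_width: 0.0573
t 3.27 pos [ 0.5766 -0.107   0.1641] yaw 99.69 w 0.0573 F [-2.8 -0.7  1. ] d_mm [  23.4 -203.    70.9] rot_deg [0.38 0.14 0.09] n 6
{"tx":-0.85,"ty":-0.04,"tz":-0.29,"rx":0.02,"ry":0.01,"rz":0.0,"grip":1},{"tx":-0.85,"ty":-0.04,"tz":-0.29,"rx":0.02,"ry":0.01,"rz":0.0,"grip":1},{"tx":-0.85,"ty":-0.04,"tz":-0.29,"rx":0.02,"ry":0.01,"rz":0.0,"grip":1},{"tx":-0.85,"ty":-0.04,"tz":-0.29,"rx":0.02,"ry":0.01,"rz":0.0,"grip":1},{"tx":-0.85,"ty":-0.04,"tz":-0.29,"rx":0.02,"ry":0.01,"rz":0.0,"grip":1},{"tx":-0.85,"ty":-0.04,"tz":-0.3,"rx":0.02,"ry":0.01,"rz":0.0,"grip":1},
```

```bash
python3 -m pendant '[{"tx":0,"ty":0,"tz":0.1,"rx":0.09,"ry":0.03,"rz":0,"grip":1},{"tx":0,"ty":0,"tz":0,"rx":0,"ry":0,"rz":0,"grip":1},{"tx":0,"ty":0,"tz":0,"rx":0,"ry":0,"rz":0,"grip":1},{"tx":0,"ty":0,"tz":0,"rx":0,"ry":0,"rz":0,"grip":1}]' 15; python3 plan.py .60 -.31 .235 99.6 .95 1
```

```text
time_s: 3.6
ee_pos: [0.5764, -0.1071, 0.1599]
eef_rot: [-3.141, 0.0, 1.74]
force: [-1.7, 0.6, 4.1]
grip_width: 0.0503
t 3.6 pos [ 0.5764 -0.1071  0.1599] yaw 99.69 w 0.0503 F [-1.7  0.6  4.1] d_mm [  23.6 -202.9   75.1] rot_deg [-0.06  0.01  0.09] n 6
{"tx":-0.85,"ty":-0.05,"tz":-0.31,"rx":-0.0,"ry":0.0,"rz":0.0,"grip":1},{"tx":-0.85,"ty":-0.05,"tz":-0.31,"rx":-0.0,"ry":0.0,"rz":0.0,"grip":1},{"tx":-0.85,"ty":-0.05,"tz":-0.31,"rx":-0.0,"ry":0.0,"rz":0.0,"grip":1},{"tx":-0.85,"ty":-0.04,"tz":-0.31,"rx":-0.0,"ry":0.0,"rz":0.0,"grip":1},{"tx":-0.85,"ty":-0.04,"tz":-0.31,"rx":-0.0,"ry":0.0,"rz":0.0,"grip":1},{"tx":-0.85,"ty":-0.04,"tz":-0.31,"rx":-0.0,"ry":0.0,"rz":0.0,"grip":1},
```

```bash
python3 -m pendant '[{"tx":0,"ty":0,"tz":-0.4,"rx":0,"ry":0,"rz":0,"grip":1},{"tx":0,"ty":0,"tz":-0.6,"rx":0,"ry":0,"rz":0,"grip":1},{"tx":0,"ty":0,"tz":-0.6,"rx":0,"ry":0,"rz":0,"grip":1},{"tx":-0.3,"ty":0,"tz":-0.3,"rx":0,"ry":0,"rz":0,"grip":1},{"tx":-0.6,"ty":0,"tz":0,"rx":0,"ry":0,"rz":0,"grip":1},{"tx":-0.7,"ty":0,"tz":0,"rx":0,"ry":0,"rz":0,"grip":1},{"tx":-0.7,"ty":0,"tz":0,"rx":0,"ry":0,"rz":0,"grip":1},{"tx":-0.7,"ty":0,"tz":0,"rx":0,"ry":0,"rz":0,"grip":1}]'; python3 plan.py .60 -.31 .235 99.6 .95 1
```

```text
time_s: 4.27
ee_pos: [0.5969, -0.2241, 0.2367]
eef_rot: [-3.137, -0.003, 1.747]
force: [-0.3, 0.5, -2.8]
grip_width: 0.0499
t 4.27 pos [ 0.5969 -0.2241  0.2367] yaw 100.09 w 0.0499 F [-0.3  0.5 -2.8] d_mm [  3.1 -85.9  -1.7] rot_deg [-0.28 -0.16  0.5 ] n 3
{"tx":-0.71,"ty":-0.1,"tz":0.01,"rx":-0.02,"ry":-0.01,"rz":0.04,"grip":1},{"tx":-0.71,"ty":-0.1,"tz":0.01,"rx":-0.02,"ry":-0.01,"rz":0.04,"grip":1},{"tx":-0.71,"ty":-0.1,"tz":0.01,"rx":-0.02,"ry":-0.01,"rz":0.04,"grip":1},
```

```bash
python3 -m pendant '[{"tx":-0.7,"ty":-0.1,"tz":0,"rx":0,"ry":0,"rz":0.04,"grip":1},{"tx":-0.7,"ty":-0.1,"tz":0.2,"rx":0,"ry":0,"rz":0.04,"grip":1},{"tx":-0.6,"ty":-0.1,"tz":0.4,"rx":0,"ry":0,"rz":0.04,"grip":1},{"tx":0,"ty":0,"tz":0.5,"rx":0,"ry":0,"rz":0,"grip":1},{"tx":0,"ty":0,"tz":0.4,"rx":0,"ry":0,"rz":0,"grip":1},{"tx":0,"ty":0,"tz":0,"rx":0,"ry":0,"rz":0,"grip":1},{"tx":0,"ty":0,"tz":0,"rx":0,"ry":0,"rz":0,"grip":1}]'; python3 plan.py .60 -.31 .16 99.6 .95 1
```

```text
time_s: 4.85
ee_pos: [0.5975, -0.3151, 0.1712]
eef_rot: [-3.136, -0.004, 1.733]
force: [-0.1, 0.1, -1.1]
grip_width: 0.0503
t 4.85 pos [ 0.5975 -0.3151  0.1712] yaw 99.27 w 0.0503 F [-0.1  0.1 -1.1] d_mm [  2.5   5.1 -11.2] rot_deg [-0.34 -0.22 -0.33] n 1
{"tx":0.11,"ty":0.08,"tz":0.28,"rx":-0.09,"ry":-0.06,"rz":-0.08,"grip":1},
```

```bash
python3 -m pendant '[{"tx":0,"ty":0,"tz":0.28,"rx":-0.09,"ry":-0.06,"rz":-0.08,"grip":1},{"tx":0,"ty":0,"tz":0,"rx":0,"ry":0,"rz":0,"grip":1}]'; python3 plan.py .60 -.31 .157 99.6 .95 1
```

```text
time_s: 5.02
ee_pos: [0.5977, -0.3146, 0.1608]
eef_rot: [3.141, 0.0, 1.739]
force: [-0.4, 1.3, -2.4]
grip_width: 0.05
t 5.02 pos [ 0.5977 -0.3146  0.1608] yaw 99.63 w 0.05 F [-0.4  1.3 -2.4] d_mm [ 2.3  4.6 -3.8] rot_deg [0.04 0.03 0.03] n 1
{"tx":0.1,"ty":0.08,"tz":0.09,"rx":0.01,"ry":0.01,"rz":0.01,"grip":1},
```

```bash
python3 -m pendant '[{"tx":0,"ty":0,"tz":0.08,"rx":0,"ry":0,"rz":0,"grip":1},{"tx":0,"ty":0,"tz":0,"rx":0,"ry":0,"rz":0,"grip":1}]'; python3 plan.py .60 -.31 .157 99.6 .95 1
```

```text
time_s: 5.18
ee_pos: [0.5984, -0.3141, 0.1596]
eef_rot: [3.139, 0.002, 1.74]
force: [-1.0, 0.5, -2.9]
grip_width: 0.0502
t 5.18 pos [ 0.5984 -0.3141  0.1596] yaw 99.67 w 0.0502 F [-1.   0.5 -2.9] d_mm [ 1.6  4.1 -2.6] rot_deg [0.12 0.09 0.07] n 1
{"tx":0.09,"ty":0.06,"tz":0.07,"rx":0.03,"ry":0.02,"rz":0.02,"grip":1},
```

```bash
python3 -m pendant '[{"tx":0,"ty":0,"tz":0.1,"rx":0.03,"ry":0.02,"rz":0,"grip":1},{"tx":0,"ty":0,"tz":0.04,"rx":0,"ry":0,"rz":0,"grip":1}]'; python3 plan.py .60 -.31 .157 99.6 .95 1
```

```text
time_s: 5.35
ee_pos: [0.5991, -0.3143, 0.1567]
eef_rot: [3.139, 0.003, 1.74]
force: [-0.5, 0.4, -2.1]
grip_width: 0.0497
t 5.35 pos [ 0.5991 -0.3143  0.1567] yaw 99.7 w 0.0497 F [-0.5  0.4 -2.1] d_mm [0.9 4.3 0.3] rot_deg [0.12 0.15 0.1 ] n 1
{"tx":0.1,"ty":0.04,"tz":-0.01,"rx":0.03,"ry":0.04,"rz":0.02,"grip":1},
```

```bash
python3 -m pendant '[{"tx":0,"ty":0,"tz":0.08,"rx":0.03,"ry":0.03,"rz":0,"grip":1},{"tx":0,"ty":0,"tz":0.02,"rx":0,"ry":0,"rz":0,"grip":1}]';  python3 -m pendant '[{"tx":0,"ty":0,"tz":0.05,"rx":0,"ry":0,"rz":0,"grip":1}]'
```

```text
time_s: 5.52
ee_pos: [0.5997, -0.315, 0.1563]
eef_rot: [3.139, 0.004, 1.74]
force: [0.0, 0.1, -2.9]
grip_width: 0.0497
time_s: 5.6
ee_pos: [0.6, -0.3151, 0.1557]
eef_rot: [3.138, 0.005, 1.74]
force: [-6.9, 2.8, 19.9]
grip_width: 0.0501
```

Contact with the mat (20 N upward), so I'll release.

```bash
python3 -m pendant '[{"tx":0,"ty":0,"tz":0,"rx":0,"ry":0,"rz":0,"grip":-1},{"tx":0,"ty":0,"tz":0,"rx":0,"ry":0,"rz":0,"grip":-1},{"tx":0,"ty":0,"tz":0,"rx":0,"ry":0,"rz":0,"grip":-1},{"tx":0,"ty":0,"tz":0,"rx":0,"ry":0,"rz":0,"grip":-1},{"tx":0,"ty":0,"tz":-0.1,"rx":0,"ry":0,"rz":0,"grip":-1}]';  python3 plan.py .560 -.022 .24 99.6
python3 - <<'E'
from h import *
c=ctrl.camera("scene"); crop(c,"s1",190,100,160,180,3.3)
E
```

```text
time_s: 6.02
ee_pos: [0.6005, -0.3149, 0.16]
eef_rot: [3.137, 0.005, 1.74]
force: [0.1, 0.1, -0.2]
grip_width: 0.08
t 6.02 pos [ 0.6005 -0.3149  0.16  ] yaw 99.71 w 0.08 F [ 0.1  0.1 -0.2] d_mm [-40.5 292.9  80. ] rot_deg [0.27 0.31 0.11] n 9
{"tx":0.82,"ty":0.03,"tz":-0.23,"rx":0.01,"ry":0.01,"rz":0.0,"grip":-1},{"tx":0.82,"ty":0.03,"tz":-0.23,"rx":0.01,"ry":0.01,"rz":0.0,"grip":-1},{"tx":0.82,"ty":0.03,"tz":-0.23,"rx":0.01,"ry":0.01,"rz":0.0,"grip":-1},{"tx":0.82,"ty":0.03,"tz":-0.22,"rx":0.01,"ry":0.01,"rz":0.0,"grip":-1},{"tx":0.82,"ty":0.03,"tz":-0.22,"rx":0.01,"ry":0.01,"rz":0.0,"grip":-1},{"tx":0.82,"ty":0.03,"tz":-0.22,"rx":0.01,"ry":0.01,"rz":0.0,"grip":-1},{"tx":0.82,"ty":0.03,"tz":-0.22,"rx":0.01,"ry":0.01,"rz":0.0,"grip":-1},{"tx":0.82,"ty":0.03,"tz":-0.22,"rx":0.01,"ry":0.01,"rz":0.0,"grip":-1}
{"tx":0.82,"ty":0.03,"tz":-0.22,"rx":0.01,"ry":0.01,"rz":0.0,"grip":-1},
```

View pics/s1.png

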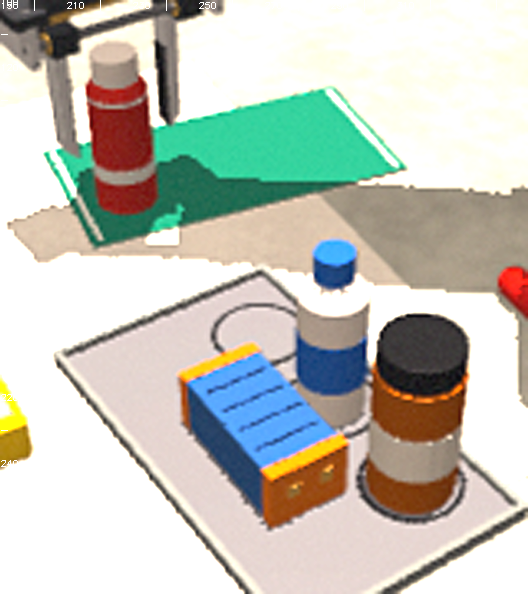

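The spray can stands upright on the mat. On to the bottle.

```bash
python3 -m pendant '[{"tx":0,"ty":0,"tz":-0.7,"rx":0.05,"ry":0.05,"rz":0,"grip":-1},{"tx":0,"ty":0,"tz":-0.9,"rx":0,"ry":0,"rz":0,"grip":-1},{"tx":0.5,"ty":0,"tz":-0.3,"rx":0,"ry":0,"rz":0,"grip":-1},{"tx":0.9,"ty":0.03,"tz":0,"rx":0,"ry":0,"rz":0,"grip":-1},{"tx":0.95,"ty":0.03,"tz":0,"rx":0,"ry":0,"rz":0,"grip":-1},{"tx":0.95,"ty":0.03,"tz":0,"rx":0,"ry":0,"rz":0,"grip":-1},{"tx":0.95,"ty":0.03,"tz":0,"rx":0,"ry":0,"rz":0,"grip":-1},{"tx":0.95,"ty":0.03,"tz":0,"rx":0,"ry":0,"rz":0,"grip":-1}]';  python3 plan.py .560 -.021 .24 99.6
```

```text
time_s: 6.73
ee_pos: [0.5697, -0.1079, 0.2414]
eef_rot: [3.137, 0.004, 1.731]
force: [0.6, 0.1, 0.5]
grip_width: 0.094
t 6.73 pos [ 0.5697 -0.1079  0.2414] yaw 99.17 w 0.094 F [0.6 0.1 0.5] d_mm [-9.7 86.9 -1.4] rot_deg [ 0.28  0.23 -0.43] n 3
{"tx":0.73,"ty":0.04,"tz":0.01,"rx":0.02,"ry":0.02,"rz":-0.04,"grip":-1},{"tx":0.73,"ty":0.04,"tz":0.01,"rx":0.02,"ry":0.02,"rz":-0.04,"grip":-1},{"tx":0.73,"ty":0.04,"tz":0.01,"rx":0.02,"ry":0.02,"rz":-0.04,"grip":-1},
```

```bash
python3 -m pendant '[{"tx":0.75,"ty":0.03,"tz":0,"rx":0.05,"ry":0.05,"rz":-0.05,"grip":-1},{"tx":0.6,"ty":0.03,"tz":0,"rx":0,"ry":0,"rz":-0.05,"grip":-1},{"tx":0.4,"ty":0.03,"tz":0.1,"rx":0,"ry":0,"rz":0,"grip":-1},{"tx":0,"ty":0,"tz":0.3,"rx":0,"ry":0,"rz":0,"grip":-1},{"tx":0,"ty":0,"tz":0,"rx":0,"ry":0,"rz":0,"grip":-1}]';  python3 plan.py .5603 -.021 .158 99.6
```

```text
time_s: 7.15
ee_pos: [0.5601, -0.028, 0.2269]
eef_rot: [3.137, 0.001, 1.745]
force: [0.6, -1.0, -1.2]
grip_width: 0.0939
t 7.15 pos [ 0.5601 -0.028   0.2269] yaw 100.01 w 0.0939 F [ 0.6 -1.  -1.2] d_mm [  0.2   7.  -68.9] rot_deg [0.27 0.03 0.41] n 2
{"tx":0.09,"ty":0.01,"tz":0.86,"rx":0.03,"ry":0.0,"rz":0.05,"grip":-1},{"tx":0.09,"ty":0.02,"tz":0.86,"rx":0.03,"ry":0.0,"rz":0.05,"grip":-1},
```

```bash
python3 -m pendant '[{"tx":0.15,"ty":0,"tz":0.4,"rx":0.05,"ry":0,"rz":0.1,"grip":-1},{"tx":0,"ty":0,"tz":0.5,"rx":0,"ry":0,"rz":0,"grip":-1},{"tx":0,"ty":0,"tz":0.4,"rx":0,"ry":0,"rz":0,"grip":-1},{"tx":0,"ty":0,"tz":0.3,"rx":0,"ry":0,"rz":0,"grip":-1},{"tx":0,"ty":0,"tz":0,"rx":0,"ry":0,"rz":0,"grip":-1}]';  python3 plan.py .5603 -.021 .158 99.6
```

```text
time_s: 7.57
ee_pos: [0.5603, -0.0264, 0.1609]
eef_rot: [3.139, 0.002, 1.735]
force: [-0.6, 0.4, -1.1]
grip_width: 0.094
t 7.57 pos [ 0.5603 -0.0264  0.1609] yaw 99.41 w 0.094 F [-0.6  0.4 -1.1] d_mm [ 0.   5.4 -2.9] rot_deg [ 0.16  0.09 -0.19] n 1
{"tx":0.13,"ty":0.02,"tz":0.07,"rx":0.04,"ry":0.02,"rz":-0.05,"grip":-1},
```

```bash
python3 -m pendant '[{"tx":0.14,"ty":0,"tz":0.1,"rx":0.04,"ry":0.02,"rz":-0.05,"grip":-1},{"tx":0,"ty":0,"tz":0,"rx":0,"ry":0,"rz":0,"grip":1},{"tx":0,"ty":0,"tz":0.02,"rx":0,"ry":0,"rz":0,"grip":1},{"tx":0,"ty":0,"tz":0.02,"rx":0,"ry":0,"rz":0,"grip":1},{"tx":0,"ty":0,"tz":0.02,"rx":0,"ry":0,"rz":0,"grip":1},{"tx":0,"ty":0,"tz":0.02,"rx":0,"ry":0,"rz":0,"grip":1},{"tx":0,"ty":0,"tz":0.02,"rx":0,"ry":0,"rz":0,"grip":1},{"tx":0,"ty":0,"tz":0.02,"rx":0,"ry":0,"rz":0,"grip":1}]' 15;  python3 plan.py .5603 -.021 .158 99.6
```

```text
time_s: 8.23
ee_pos: [0.5607, -0.023, 0.1548]
eef_rot: [3.138, 0.001, 1.736]
force: [-0.7, -0.8, 1.2]
grip_width: 0.0506
t 8.23 pos [ 0.5607 -0.023   0.1548] yaw 99.48 w 0.0506 F [-0.7 -0.8  1.2] d_mm [-0.4  2.   3.2] rot_deg [ 0.2   0.07 -0.12] n 1
{"tx":0.05,"ty":-0.0,"tz":-0.08,"rx":0.05,"ry":0.02,"rz":-0.03,"grip":-1},
```

```bash
python3 -m pendant '[{"tx":0,"ty":0,"tz":0,"rx":0.05,"ry":0,"rz":0,"grip":1},{"tx":0,"ty":0,"tz":0,"rx":0,"ry":0,"rz":0,"grip":1},{"tx":0,"ty":0,"tz":0,"rx":0,"ry":0,"rz":0,"grip":1}]' 15;  python3 plan.py .507 -.36 .225 99.6 .9 1
```

```text
time_s: 8.48
ee_pos: [0.5607, -0.023, 0.1548]
eef_rot: [-3.141, 0.001, 1.736]
force: [-1.0, -0.5, -0.3]
grip_width: 0.0486
t 8.48 pos [ 0.5607 -0.023   0.1548] yaw 99.48 w 0.0486 F [-1.  -0.5 -0.3] d_mm [ -53.7 -337.    70.2] rot_deg [-0.02  0.07 -0.12] n 10
{"tx":-0.81,"ty":-0.27,"tz":-0.17,"rx":-0.0,"ry":0.0,"rz":-0.0,"grip":1},{"tx":-0.81,"ty":-0.27,"tz":-0.17,"rx":-0.0,"ry":0.0,"rz":-0.0,"grip":1},{"tx":-0.81,"ty":-0.27,"tz":-0.17,"rx":-0.0,"ry":0.0,"rz":-0.0,"grip":1},{"tx":-0.81,"ty":-0.27,"tz":-0.17,"rx":-0.0,"ry":0.0,"rz":-0.0,"grip":1},{"tx":-0.81,"ty":-0.27,"tz":-0.17,"rx":-0.0,"ry":0.0,"rz":-0.0,"grip":1},{"tx":-0.81,"ty":-0.27,"tz":-0.18,"rx":-0.0,"ry":0.0,"rz":-0.0,"grip":1},{"tx":-0.81,"ty":-0.27,"tz":-0.18,"rx":-0.0,"ry":0.0,"rz":-0.0,"grip":1},{"tx":-0.81,"ty":-0.27,"tz":-0.18,"rx":-0.0,"ry":0.0,"rz":-0.0,"grip":1}
{"tx":-0.81,"ty":-0.27,"tz":-0.18,"rx":-0.0,"ry":0.0,"rz":-0.0,"grip":1},{"tx":-0.81,"ty":-0.27,"tz":-0.18,"rx":-0.0,"ry":0.0,"rz":-0.0,"grip":1},
```

```bash
python3 -m pendant '[{"tx":0,"ty":0,"tz":-0.5,"rx":0,"ry":0,"rz":0,"grip":1},{"tx":0,"ty":0,"tz":-0.8,"rx":0,"ry":0,"rz":0,"grip":1},{"tx":-0.3,"ty":-0.1,"tz":-0.5,"rx":0,"ry":0,"rz":0,"grip":1},{"tx":-0.6,"ty":-0.2,"tz":0,"rx":0,"ry":0,"rz":0,"grip":1},{"tx":-0.85,"ty":-0.3,"tz":0,"rx":0,"ry":0,"rz":0,"grip":1},{"tx":-0.85,"ty":-0.3,"tz":0,"rx":0,"ry":0,"rz":0,"grip":1},{"tx":-0.85,"ty":-0.3,"tz":0,"rx":0,"ry":0,"rz":0,"grip":1},{"tx":-0.85,"ty":-0.3,"tz":0,"rx":0,"ry":0,"rz":0,"grip":1}]' &&  python3 -m pendant '[{"tx":-0.85,"ty":-0.3,"tz":0,"rx":0,"ry":0,"rz":0,"grip":1},{"tx":-0.85,"ty":-0.3,"tz":0,"rx":0,"ry":0,"rz":0,"grip":1},{"tx":-0.85,"ty":-0.3,"tz":0,"rx":0,"ry":0,"rz":0,"grip":1},{"tx":-0.5,"ty":-0.2,"tz":0,"rx":0,"ry":0,"rz":0,"grip":1}]';python3 plan.py .507 -.36 .22 99.6 .9 1
```

```text
time_s: 9.15
ee_pos: [0.5292, -0.2027, 0.229]
eef_rot: [-3.138, -0.0, 1.746]
force: [1.7, -0.2, -2.5]
grip_width: 0.0484
time_s: 9.48
ee_pos: [0.504, -0.3386, 0.2285]
eef_rot: [-3.137, -0.001, 1.745]
force: [0.4, 0.3, -2.5]
grip_width: 0.048
t 9.48 pos [ 0.504  -0.3386  0.2285] yaw 100.0 w 0.048 F [ 0.4  0.3 -2.5] d_mm [  3.  -21.4  -8.5] rot_deg [-0.27 -0.03  0.4 ] n 1
{"tx":-0.54,"ty":-0.02,"tz":0.21,"rx":-0.07,"ry":-0.01,"rz":0.1,"grip":1},
```

```bash
python3 -m pendant '[{"tx":-0.3,"ty":0,"tz":0.2,"rx":-0.07,"ry":0,"rz":0.1,"grip":1},{"tx":0,"ty":0,"tz":0.4,"rx":0,"ry":0,"rz":0,"grip":1},{"tx":0,"ty":0,"tz":0.5,"rx":0,"ry":0,"rz":0,"grip":1},{"tx":0,"ty":0,"tz":0.3,"rx":0,"ry":0,"rz":0,"grip":1},{"tx":0,"ty":0,"tz":0,"rx":0,"ry":0,"rz":0,"grip":1}]';python3 plan.py .507 -.36 .153 99.6 .9 1
```

```text
time_s: 9.9
ee_pos: [0.5033, -0.3572, 0.1693]
eef_rot: [-3.141, -0.0, 1.731]
force: [-0.6, 1.1, -1.8]
grip_width: 0.0479
t 9.9 pos [ 0.5033 -0.3572  0.1693] yaw 99.16 w 0.0479 F [-0.6  1.1 -1.8] d_mm [  3.7  -2.8 -16.3] rot_deg [-0.01 -0.02 -0.44] n 1
{"tx":-0.08,"ty":0.08,"tz":0.41,"rx":-0.0,"ry":-0.01,"rz":-0.11,"grip":1},
```

```bash
python3 -m pendant '[{"tx":0,"ty":0,"tz":0.3,"rx":0,"ry":0,"rz":-0.1,"grip":1},{"tx":0,"ty":0,"tz":0.05,"rx":0,"ry":0,"rz":0,"grip":1},{"tx":0,"ty":0,"tz":0.06,"rx":0,"ry":0,"rz":0,"grip":1}]';python3 plan.py .507 -.36 .152 99.6 .9 1
```

```text
time_s: 10.15
ee_pos: [0.5039, -0.3568, 0.1527]
eef_rot: [3.141, 0.0, 1.739]
force: [1.3, -0.8, -2.2]
grip_width: 0.048
t 10.15 pos [ 0.5039 -0.3568  0.1527] yaw 99.66 w 0.048 F [ 1.3 -0.8 -2.2] d_mm [ 3.1 -3.2 -0.7] rot_deg [0.02 0.   0.06] n 1
{"tx":-0.09,"ty":0.06,"tz":0.02,"rx":0.0,"ry":0.0,"rz":0.01,"grip":1},
```

```bash
python3 -m pendant '[{"tx":0,"ty":0,"tz":0.05,"rx":0,"ry":0,"rz":0,"grip":1},{"tx":0,"ty":0,"tz":0.04,"rx":0,"ry":0,"rz":0,"grip":1}]'
```

```text
time_s: 10.32
ee_pos: [0.504, -0.357, 0.1515]
eef_rot: [-3.141, 0.002, 1.74]
force: [-8.6, 3.4, 15.3]
grip_width: 0.0479
```

```bash
python3 -m pendant '[{"tx":0,"ty":0,"tz":0,"rx":0,"ry":0,"rz":0,"grip":-0.6},{"tx":0,"ty":0,"tz":0,"rx":0,"ry":0,"rz":0,"grip":-0.6},{"tx":0,"ty":0,"tz":0,"rx":0,"ry":0,"rz":0,"grip":-0.6},{"tx":0,"ty":0,"tz":0,"rx":0,"ry":0,"rz":0,"grip":-0.6},{"tx":0,"ty":0,"tz":-0.4,"rx":0,"ry":0,"rz":0,"grip":-0.6},{"tx":0,"ty":0,"tz":-0.8,"rx":0,"ry":0,"rz":0,"grip":-0.6},{"tx":0,"ty":0,"tz":-0.8,"rx":0,"ry":0,"rz":0,"grip":-0.6},{"tx":0.4,"ty":0.1,"tz":-0.3,"rx":0,"ry":0,"rz":0,"grip":-0.6}]';  python3 plan.py .545 .0645 .235 99.6 .95
```

```text
time_s: 10.98
ee_pos: [0.505, -0.341, 0.2464]
eef_rot: [-3.141, 0.001, 1.74]
force: [0.0, 0.3, 0.8]
grip_width: 0.0754
t 10.98 pos [ 0.505  -0.341   0.2464] yaw 99.68 w 0.0754 F [0.  0.3 0.8] d_mm [ 40.  405.5 -11.4] rot_deg [-0.05  0.05  0.08] n 11
{"tx":0.89,"ty":0.24,"tz":0.02,"rx":-0.0,"ry":0.0,"rz":0.0,"grip":-1},{"tx":0.89,"ty":0.24,"tz":0.02,"rx":-0.0,"ry":0.0,"rz":0.0,"grip":-1},{"tx":0.89,"ty":0.24,"tz":0.02,"rx":-0.0,"ry":0.0,"rz":0.0,"grip":-1},{"tx":0.89,"ty":0.24,"tz":0.03,"rx":-0.0,"ry":0.0,"rz":0.0,"grip":-1},{"tx":0.89,"ty":0.24,"tz":0.03,"rx":-0.0,"ry":0.0,"rz":0.0,"grip":-1},{"tx":0.89,"ty":0.24,"tz":0.03,"rx":-0.0,"ry":0.0,"rz":0.0,"grip":-1},{"tx":0.89,"ty":0.24,"tz":0.03,"rx":-0.0,"ry":0.0,"rz":0.0,"grip":-1},{"tx":0.89,"ty":0.24,"tz":0.03,"rx":-0.0,"ry":0.0,"rz":0.0,"grip":-1}
{"tx":0.89,"ty":0.24,"tz":0.03,"rx":-0.0,"ry":0.0,"rz":0.0,"grip":-1},{"tx":0.89,"ty":0.24,"tz":0.03,"rx":-0.0,"ry":0.0,"rz":0.0,"grip":-1},{"tx":0.89,"ty":0.24,"tz":0.03,"rx":-0.0,"ry":0.0,"rz":0.0,"grip":-1},
```

```bash
python3 -m pendant '[{"tx":0.9,"ty":0.24,"tz":0,"rx":0,"ry":0,"rz":0,"grip":-1},{"tx":0.9,"ty":0.24,"tz":0,"rx":0,"ry":0,"rz":0,"grip":-1},{"tx":0.9,"ty":0.24,"tz":0,"rx":0,"ry":0,"rz":0,"grip":-1},{"tx":0.9,"ty":0.24,"tz":0,"rx":0,"ry":0,"rz":0,"grip":-1},{"tx":0.9,"ty":0.24,"tz":0,"rx":0,"ry":0,"rz":0,"grip":-1},{"tx":0.9,"ty":0.24,"tz":0,"rx":0,"ry":0,"rz":0,"grip":-1},{"tx":0.9,"ty":0.24,"tz":0,"rx":0,"ry":0,"rz":0,"grip":-1},{"tx":0.9,"ty":0.24,"tz":0,"rx":0,"ry":0,"rz":0,"grip":-1}]';  python3 plan.py .545 .0645 .235 99.6 .95;
python3 - <<'E'
from h import *
c=ctrl.camera("scene"); crop(c,"s2",190,100,160,180,3.3)
E
```

```text
time_s: 11.65
ee_pos: [0.5332, -0.0363, 0.2515]
eef_rot: [3.132, 0.008, 1.732]
force: [1.3, -0.1, 0.9]
grip_width: 0.0937
t 11.65 pos [ 0.5332 -0.0363  0.2515] yaw 99.24 w 0.0937 F [ 1.3 -0.1  0.9] d_mm [ 11.8 100.8 -16.5] rot_deg [ 0.54  0.48 -0.36] n 3
{"tx":0.81,"ty":0.23,"tz":0.13,"rx":0.05,"ry":0.04,"rz":-0.03,"grip":-1},{"tx":0.81,"ty":0.23,"tz":0.13,"rx":0.05,"ry":0.04,"rz":-0.03,"grip":-1},{"tx":0.81,"ty":0.24,"tz":0.14,"rx":0.05,"ry":0.04,"rz":-0.03,"grip":-1},
```

View pics/s2.png

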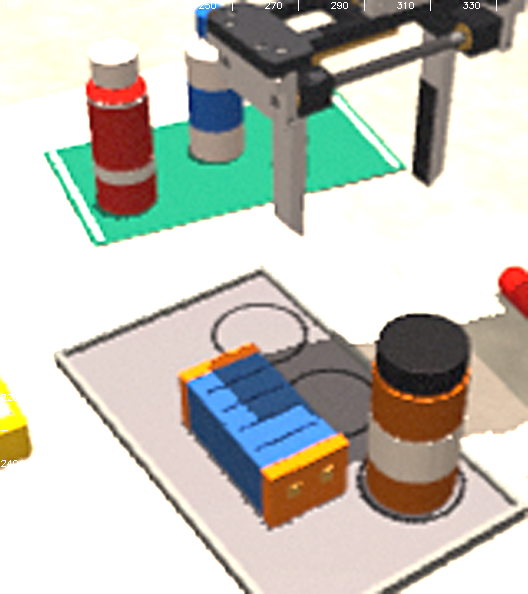

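The spray can (crop 125,210) and the bottle (215,155) both stand on the mat. Now the jar.

```bash
python3 -m pendant '[{"tx":0.75,"ty":0.23,"tz":0.1,"rx":0.08,"ry":0.06,"rz":-0.05,"grip":-1},{"tx":0.7,"ty":0.23,"tz":0.1,"rx":0.05,"ry":0.05,"rz":0,"grip":-1},{"tx":0.4,"ty":0.15,"tz":0.1,"rx":0,"ry":0,"rz":0,"grip":-1},{"tx":0.1,"ty":0,"tz":0,"rx":0,"ry":0,"rz":0,"grip":-1},{"tx":0,"ty":0,"tz":0,"rx":0,"ry":0,"rz":0,"grip":-1}]';  python3 plan.py .545 .0645 .15 99.6 .95;
```

```text
time_s: 12.12
ee_pos: [0.5449, 0.0576, 0.2403]
eef_rot: [3.138, -0.001, 1.745]
force: [0.7, -0.7, 0.2]
grip_width: 0.0938
t 12.12 pos [0.5449 0.0576 0.2403] yaw 99.97 w 0.0938 F [ 0.7 -0.7  0.2] d_mm [  0.1   6.9 -90.3] rot_deg [ 0.19 -0.04  0.37] n 3
{"tx":0.06,"ty":0.01,"tz":0.75,"rx":0.02,"ry":-0.0,"rz":0.03,"grip":-1},{"tx":0.06,"ty":0.01,"tz":0.75,"rx":0.02,"ry":-0.0,"rz":0.03,"grip":-1},{"tx":0.06,"ty":0.01,"tz":0.75,"rx":0.02,"ry":-0.0,"rz":0.03,"grip":-1},
```

```bash
python3 -m pendant '[{"tx":0.15,"ty":0,"tz":0.5,"rx":0.04,"ry":0,"rz":0.08,"grip":-1},{"tx":0.05,"ty":0,"tz":0.6,"rx":0,"ry":0,"rz":0,"grip":-1},{"tx":0,"ty":0,"tz":0.5,"rx":0,"ry":0,"rz":0,"grip":-1},{"tx":0,"ty":0,"tz":0.4,"rx":0,"ry":0,"rz":0,"grip":-1},{"tx":0,"ty":0,"tz":0.0,"rx":0,"ry":0,"rz":0,"grip":-1}]';  python3 plan.py .545 .0645 .156 99.6 .95;
```

```text
time_s: 12.53
ee_pos: [0.5443, 0.0613, 0.1603]
eef_rot: [3.136, 0.001, 1.737]
force: [-0.3, -1.0, -0.4]
grip_width: 0.0936
t 12.53 pos [0.5443 0.0613 0.1603] yaw 99.52 w 0.0936 F [-0.3 -1.  -0.4] d_mm [ 0.7  3.2 -4.3] rot_deg [ 0.35  0.04 -0.08] n 1
{"tx":0.08,"ty":0.03,"tz":0.11,"rx":0.09,"ry":0.01,"rz":-0.02,"grip":-1},
```

```bash
python3 -m pendant '[{"tx":0.08,"ty":0.02,"tz":0.1,"rx":0.09,"ry":0,"rz":0,"grip":-1},{"tx":0,"ty":0,"tz":0,"rx":0,"ry":0,"rz":0,"grip":1},{"tx":0,"ty":0,"tz":0,"rx":0,"ry":0,"rz":0,"grip":1},{"tx":0,"ty":0,"tz":0,"rx":0,"ry":0,"rz":0,"grip":1},{"tx":0,"ty":0,"tz":0,"rx":0,"ry":0,"rz":0,"grip":1},{"tx":0,"ty":0,"tz":0,"rx":0,"ry":0,"rz":0,"grip":1},{"tx":0,"ty":0,"tz":0,"rx":0,"ry":0,"rz":0,"grip":1},{"tx":0,"ty":0,"tz":0,"rx":0,"ry":0,"rz":0,"grip":1}]' 18;  python3 plan.py .415 -.31 .225 99.6 .95 1
```

```text
time_s: 13.2
ee_pos: [0.546, 0.0622, 0.161]
eef_rot: [3.137, 0.002, 1.734]
force: [-0.5, -0.5, -3.7]
grip_width: 0.0581
t 13.2 pos [0.546  0.0622 0.161 ] yaw 99.37 w 0.0581 F [-0.5 -0.5 -3.7] d_mm [-131.  -372.2   64. ] rot_deg [ 0.24  0.09 -0.23] n 11
{"tx":-0.79,"ty":-0.43,"tz":-0.15,"rx":0.01,"ry":0.0,"rz":-0.01,"grip":1},{"tx":-0.79,"ty":-0.43,"tz":-0.15,"rx":0.01,"ry":0.0,"rz":-0.01,"grip":1},{"tx":-0.79,"ty":-0.43,"tz":-0.15,"rx":0.01,"ry":0.0,"rz":-0.01,"grip":1},{"tx":-0.79,"ty":-0.43,"tz":-0.15,"rx":0.01,"ry":0.0,"rz":-0.01,"grip":1},{"tx":-0.79,"ty":-0.43,"tz":-0.15,"rx":0.01,"ry":0.0,"rz":-0.01,"grip":1},{"tx":-0.79,"ty":-0.43,"tz":-0.15,"rx":0.01,"ry":0.0,"rz":-0.01,"grip":1},{"tx":-0.79,"ty":-0.43,"tz":-0.15,"rx":0.01,"ry":0.0,"rz":-0.01,"grip":1},{"tx":-0.79,"ty":-0.43,"tz":-0.15,"rx":0.01,"ry":0.0,"rz":-0.01,"grip":1}
{"tx":-0.79,"ty":-0.43,"tz":-0.15,"rx":0.01,"ry":0.0,"rz":-0.01,"grip":1},{"tx":-0.78,"ty":-0.43,"tz":-0.15,"rx":0.01,"ry":0.0,"rz":-0.01,"grip":1},{"tx":-0.78,"ty":-0.43,"tz":-0.15,"rx":0.01,"ry":0.0,"rz":-0.01,"grip":1},
```

```bash
python3 -m pendant '[{"tx":0,"ty":0,"tz":-0.5,"rx":0.06,"ry":0,"rz":0,"grip":1},{"tx":0,"ty":0,"tz":-0.8,"rx":0,"ry":0,"rz":0,"grip":1},{"tx":-0.3,"ty":-0.15,"tz":-0.4,"rx":0,"ry":0,"rz":0,"grip":1},{"tx":-0.6,"ty":-0.33,"tz":0,"rx":0,"ry":0,"rz":0,"grip":1},{"tx":-0.8,"ty":-0.44,"tz":0,"rx":0,"ry":0,"rz":0,"grip":1},{"tx":-0.8,"ty":-0.44,"tz":0,"rx":0,"ry":0,"rz":0,"grip":1},{"tx":-0.8,"ty":-0.44,"tz":0,"rx":0,"ry":0,"rz":0,"grip":1},{"tx":-0.8,"ty":-0.44,"tz":0,"rx":0,"ry":0,"rz":0,"grip":1}]' &&  python3 -m pendant '[{"tx":-0.8,"ty":-0.44,"tz":0,"rx":0,"ry":0,"rz":0,"grip":1},{"tx":-0.8,"ty":-0.44,"tz":0,"rx":0,"ry":0,"rz":0,"grip":1},{"tx":-0.8,"ty":-0.44,"tz":0,"rx":0,"ry":0,"rz":0,"grip":1},{"tx":-0.8,"ty":-0.44,"tz":0,"rx":0,"ry":0,"rz":0,"grip":1}]';python3 plan.py .415 -.31 .22 99.6 .9 1
```

```text
time_s: 13.87
ee_pos: [0.4821, -0.1146, 0.2305]
eef_rot: [-3.138, 0.001, 1.744]
force: [0.7, 0.8, -2.7]
grip_width: 0.058
time_s: 14.2
ee_pos: [0.4307, -0.2585, 0.2305]
eef_rot: [-3.137, -0.0, 1.746]
force: [0.6, -0.8, -3.4]
grip_width: 0.0582
t 14.2 pos [ 0.4307 -0.2585  0.2305] yaw 100.02 w 0.0582 F [ 0.6 -0.8 -3.4] d_mm [-15.7 -51.5 -10.5] rot_deg [-0.27 -0.    0.42] n 2
{"tx":-0.6,"ty":-0.3,"tz":0.13,"rx":-0.03,"ry":-0.0,"rz":0.05,"grip":1},{"tx":-0.6,"ty":-0.3,"tz":0.13,"rx":-0.03,"ry":-0.0,"rz":0.05,"grip":1},
```

```bash
python3 -m pendant '[{"tx":-0.55,"ty":-0.25,"tz":0.1,"rx":-0.06,"ry":0,"rz":0.1,"grip":1},{"tx":-0.35,"ty":-0.15,"tz":0.2,"rx":0,"ry":0,"rz":0,"grip":1},{"tx":0,"ty":0,"tz":0.4,"rx":0,"ry":0,"rz":0,"grip":1},{"tx":0,"ty":0,"tz":0.4,"rx":0,"ry":0,"rz":0,"grip":1},{"tx":0,"ty":0,"tz":0.2,"rx":0,"ry":0,"rz":0,"grip":1},{"tx":0,"ty":0,"tz":0,"rx":0,"ry":0,"rz":0,"grip":1}]';python3 plan.py .415 -.31 .157 99.6 .9 1
```

```text
time_s: 14.7
ee_pos: [0.4163, -0.3055, 0.1761]
eef_rot: [-3.141, 0.001, 1.73]
force: [-0.2, 0.6, -3.4]
grip_width: 0.058
t 14.7 pos [ 0.4163 -0.3055  0.1761] yaw 99.11 w 0.058 F [-0.2  0.6 -3.4] d_mm [ -1.3  -4.5 -19.1] rot_deg [-0.06  0.04 -0.49] n 1
{"tx":-0.1,"ty":-0.05,"tz":0.48,"rx":-0.02,"ry":0.01,"rz":-0.12,"grip":1},
```

```bash
python3 -m pendant '[{"tx":0,"ty":0,"tz":0.35,"rx":0,"ry":0,"rz":-0.1,"grip":1},{"tx":0,"ty":0,"tz":0.1,"rx":0,"ry":0,"rz":0,"grip":1},{"tx":0,"ty":0,"tz":0.06,"rx":0,"ry":0,"rz":0,"grip":1}]';python3 plan.py .415 -.31 .157 99.6 .9 1
```

```text
time_s: 14.95
ee_pos: [0.4168, -0.3055, 0.1572]
eef_rot: [-3.141, 0.002, 1.738]
force: [-12.4, -2.1, 26.6]
grip_width: 0.058
t 14.95 pos [ 0.4168 -0.3055  0.1572] yaw 99.59 w 0.058 F [-12.4  -2.1  26.6] d_mm [-1.8 -4.5 -0.2] rot_deg [-0.06  0.12 -0.01] n 1
{"tx":-0.1,"ty":-0.06,"tz":0.01,"rx":-0.02,"ry":0.03,"rz":-0.0,"grip":1},
```

```bash
python3 -m pendant '[{"tx":0,"ty":0,"tz":0,"rx":0,"ry":0,"rz":0,"grip":-0.8},{"tx":0,"ty":0,"tz":0,"rx":0,"ry":0,"rz":0,"grip":-0.8},{"tx":0,"ty":0,"tz":0,"rx":0,"ry":0,"rz":0,"grip":-0.8},{"tx":0,"ty":0,"tz":0,"rx":0,"ry":0,"rz":0,"grip":-0.8},{"tx":0,"ty":0,"tz":-0.4,"rx":0,"ry":0,"rz":0,"grip":-0.8},{"tx":0,"ty":0,"tz":-0.8,"rx":0,"ry":0,"rz":0,"grip":-0.8},{"tx":0,"ty":0,"tz":-0.8,"rx":0,"ry":0,"rz":0,"grip":-0.8},{"tx":0.4,"ty":0.2,"tz":-0.3,"rx":0,"ry":0,"rz":0,"grip":-0.8}]';  python3 plan.py .565 -.02 .245 98.5 .95
python3 - <<'E'
from h import *
c=ctrl.camera("scene"); crop(c,"s3",190,100,160,180,3.3)
E
```

```text
time_s: 15.62
ee_pos: [0.4225, -0.2885, 0.2547]
eef_rot: [-3.141, 0.003, 1.738]
force: [-0.6, 0.7, 1.2]
grip_width: 0.084
t 15.62 pos [ 0.4225 -0.2885  0.2547] yaw 99.56 w 0.084 F [-0.6  0.7  1.2] d_mm [142.5 268.5  -9.7] rot_deg [-0.03  0.15  1.06] n 9
{"tx":0.67,"ty":0.51,"tz":0.02,"rx":-0.0,"ry":0.0,"rz":0.03,"grip":-1},{"tx":0.67,"ty":0.51,"tz":0.03,"rx":-0.0,"ry":0.0,"rz":0.03,"grip":-1},{"tx":0.67,"ty":0.51,"tz":0.03,"rx":-0.0,"ry":0.0,"rz":0.03,"grip":-1},{"tx":0.67,"ty":0.51,"tz":0.03,"rx":-0.0,"ry":0.0,"rz":0.03,"grip":-1},{"tx":0.67,"ty":0.51,"tz":0.03,"rx":-0.0,"ry":0.0,"rz":0.03,"grip":-1},{"tx":0.68,"ty":0.51,"tz":0.03,"rx":-0.0,"ry":0.0,"rz":0.03,"grip":-1},{"tx":0.68,"ty":0.51,"tz":0.03,"rx":-0.0,"ry":0.0,"rz":0.03,"grip":-1},{"tx":0.68,"ty":0.5,"tz":0.03,"rx":-0.0,"ry":0.0,"rz":0.03,"grip":-1}
{"tx":0.68,"ty":0.5,"tz":0.03,"rx":-0.0,"ry":0.0,"rz":0.03,"grip":-1},
```

View pics/s3.png

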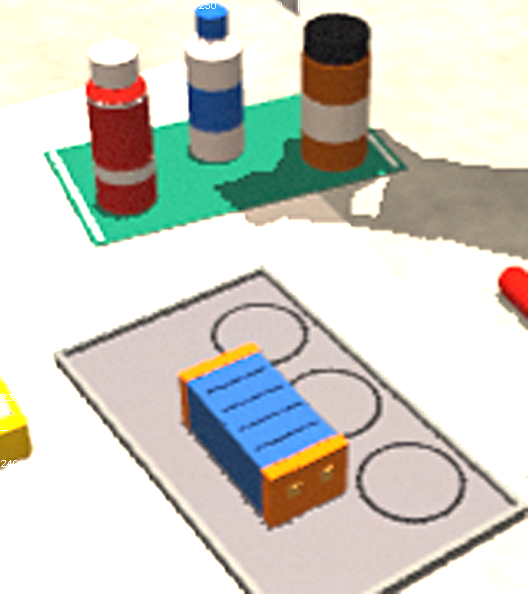

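All three containers stand on the mat. Next I'll view the pack with the wrist camera.

```bash
python3 -m pendant '[{"tx":0.55,"ty":0.6,"tz":0,"rx":0,"ry":0,"rz":0,"grip":-1},{"tx":0.55,"ty":0.65,"tz":0,"rx":0,"ry":0,"rz":0,"grip":-1},{"tx":0.55,"ty":0.65,"tz":0,"rx":0,"ry":0,"rz":0,"grip":-1},{"tx":0.55,"ty":0.65,"tz":0,"rx":0,"ry":0,"rz":0,"grip":-1},{"tx":0.55,"ty":0.65,"tz":0,"rx":0,"ry":0,"rz":0,"grip":-1},{"tx":0.5,"ty":0.6,"tz":0,"rx":0,"ry":0,"rz":0,"grip":-1},{"tx":0.3,"ty":0.4,"tz":0,"rx":0,"ry":0,"rz":0,"grip":-1},{"tx":0,"ty":0,"tz":0,"rx":0,"ry":0,"rz":0,"grip":-1}]';  python3 plan.py .622 -.06 .26 98.5 .95
```

```text
time_s: 16.33
ee_pos: [0.5715, -0.109, 0.2572]
eef_rot: [3.135, 0.007, 1.738]
force: [-0.3, 0.4, -0.6]
grip_width: 0.0941
t 16.33 pos [ 0.5715 -0.109   0.2572] yaw 99.58 w 0.0941 F [-0.3  0.4 -0.6] d_mm [50.5 49.   2.8] rot_deg [0.37 0.37 1.08] n 2
{"tx":0.5,"ty":0.72,"tz":-0.03,"rx":0.05,"ry":0.05,"rz":0.14,"grip":-1},{"tx":0.51,"ty":0.72,"tz":-0.03,"rx":0.05,"ry":0.05,"rz":0.14,"grip":-1},
```

```bash
python3 -m pendant '[{"tx":0.35,"ty":0.6,"tz":0,"rx":0.05,"ry":0.05,"rz":0.14,"grip":-1},{"tx":0.5,"ty":0.7,"tz":0,"rx":0.05,"ry":0.05,"rz":0.14,"grip":-1},{"tx":0,"ty":0,"tz":0,"rx":0,"ry":0,"rz":0,"grip":-1},{"tx":0,"ty":0,"tz":0,"rx":0,"ry":0,"rz":0,"grip":-1}]';  python3 plan.py .622 -.06 .26 98.5 .95
python3 - <<'E'
from h import *
c=ctrl.camera("wrist"); cv2.imwrite("pics/w3.png",cv2.resize(c["pixels"],None,fx=1.4,fy=1.4)); print(c["world_from_camera"].__repr__())
a=np.radians(8)
for p in ((-.028,-.056),(.028,-.056),(.028,.056),(-.028,.056)):
    q=(.622+p[0]*np.cos(a)-p[1]*np.sin(a),.003+p[0]*np.sin(a)+p[1]*np.cos(a),.05); print(np.round(np.array(proj(c,q)),1))
E
```

```text
time_s: 16.67
ee_pos: [0.6183, -0.0661, 0.2557]
eef_rot: [-3.139, -0.001, 1.719]
force: [-0.0, -0.3, 0.4]
grip_width: 0.0941
t 16.67 pos [ 0.6183 -0.0661  0.2557] yaw 98.5 w 0.0941 F [-0.  -0.3  0.4] d_mm [3.7 6.1 4.3] rot_deg [-0.14 -0.06  0.  ] n 1
{"tx":0.14,"ty":0.11,"tz":-0.11,"rx":-0.04,"ry":-0.02,"rz":0.0,"grip":-1},
array([[ 0.9891131 , -0.14175922, -0.03949185,  0.60677189],
       [ 0.14715073,  0.95024412,  0.27455925,  0.01546647],
       [-0.0013944 , -0.2773814 ,  0.96075887,  0.3369657 ],
       [ 0.        ,  0.        ,  0.        ,  1.        ]])
[259.1 192. ]
[322.4 192.5]
[329.  55.]
[258.3  54.4]
```

View pics/w3.png

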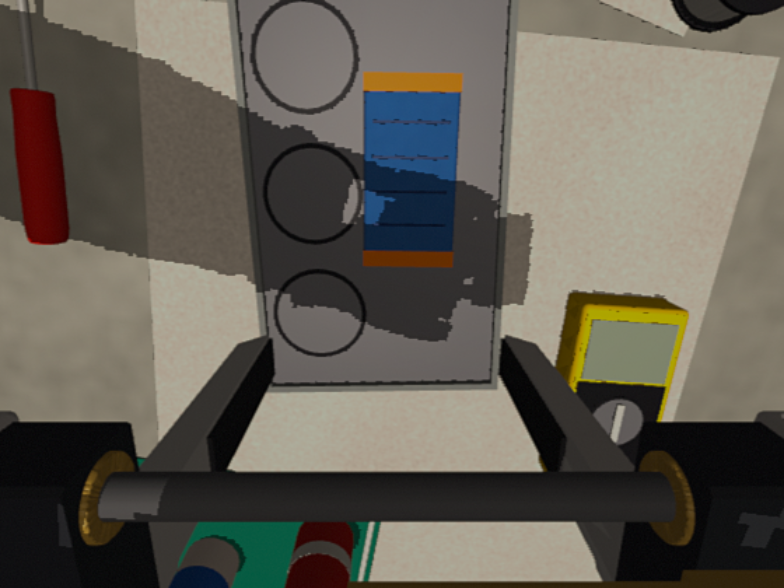

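```bash
python3 -m pendant '[{"tx":0.5,"ty":0.2,"tz":0,"rx":-0.04,"ry":0,"rz":0.1,"grip":-1},{"tx":0.8,"ty":0.1,"tz":0,"rx":0,"ry":0,"rz":0,"grip":-1},{"tx":0.3,"ty":0.05,"tz":0.3,"rx":0,"ry":0,"rz":0,"grip":-1},{"tx":0,"ty":0,"tz":0.3,"rx":0,"ry":0,"rz":0,"grip":-1},{"tx":0,"ty":0,"tz":0,"rx":0,"ry":0,"rz":0,"grip":-1}]';  python3 plan.py .6225 .0045 .119 98 .95
```

```text
time_s: 17.13
ee_pos: [0.6204, -0.0048, 0.23]
eef_rot: [3.141, -0.0, 1.707]
force: [0.4, 0.3, -1.1]
grip_width: 0.0941
t 17.13 pos [ 0.6204 -0.0048  0.23  ] yaw 97.8 w 0.0941 F [ 0.4  0.3 -1.1] d_mm [   2.1    9.3 -111. ] rot_deg [ 0.02 -0.02 -0.2 ] n 3
{"tx":0.07,"ty":0.03,"tz":0.93,"rx":0.0,"ry":-0.0,"rz":-0.02,"grip":-1},{"tx":0.07,"ty":0.03,"tz":0.93,"rx":0.0,"ry":-0.0,"rz":-0.02,"grip":-1},{"tx":0.07,"ty":0.03,"tz":0.93,"rx":0.0,"ry":-0.0,"rz":-0.02,"grip":-1},
```

```bash
python3 -m pendant '[{"tx":0.22,"ty":0.08,"tz":0.5,"rx":0,"ry":0,"rz":-0.05,"grip":-1},{"tx":0.05,"ty":0.03,"tz":0.6,"rx":0,"ry":0,"rz":0,"grip":-1},{"tx":0,"ty":0,"tz":0.6,"rx":0,"ry":0,"rz":0,"grip":-1},{"tx":0,"ty":0,"tz":0.3,"rx":0,"ry":0,"rz":0,"grip":-1},{"tx":0,"ty":0,"tz":0,"rx":0,"ry":0,"rz":0,"grip":-1}]';  python3 plan.py .6225 .0045 .119 98 .95
```

```text
time_s: 17.55
ee_pos: [0.6223, -0.0007, 0.1466]
eef_rot: [3.141, 0.001, 1.706]
force: [-0.6, 0.9, -0.9]
grip_width: 0.0942
t 17.55 pos [ 0.6223 -0.0007  0.1466] yaw 97.75 w 0.0942 F [-0.6  0.9 -0.9] d_mm [  0.2   5.2 -27.6] rot_deg [ 0.02  0.04 -0.25] n 1
{"tx":0.13,"ty":0.02,"tz":0.69,"rx":0.0,"ry":0.01,"rz":-0.06,"grip":-1},
```

```bash
python3 -m pendant '[{"tx":0.18,"ty":0,"tz":0.35,"rx":0,"ry":0,"rz":-0.08,"grip":-1},{"tx":0,"ty":0,"tz":0.3,"rx":0,"ry":0,"rz":0,"grip":-1},{"tx":0,"ty":0,"tz":0.05,"rx":0,"ry":0,"rz":0,"grip":-1},{"tx":0,"ty":0,"tz":0.03,"rx":0,"ry":0,"rz":0,"grip":-1}]';  python3 plan.py .6225 .0045 .119 98 .95
```

```text
time_s: 17.88
ee_pos: [0.6222, 0.0027, 0.1189]
eef_rot: [3.139, 0.002, 1.709]
force: [0.3, -1.5, 0.1]
grip_width: 0.0935
t 17.88 pos [0.6222 0.0027 0.1189] yaw 97.89 w 0.0935 F [ 0.3 -1.5  0.1] d_mm [0.3 1.8 0.1] rot_deg [ 0.14  0.09 -0.11] n 1
{"tx":0.04,"ty":0.01,"tz":-0.0,"rx":0.03,"ry":0.02,"rz":-0.03,"grip":-1},
```

```bash
python3 -m pendant '[{"tx":0,"ty":0,"tz":0,"rx":0.03,"ry":0.02,"rz":0,"grip":1},{"tx":0,"ty":0,"tz":0.02,"rx":0,"ry":0,"rz":0,"grip":1},{"tx":0,"ty":0,"tz":0,"rx":0,"ry":0,"rz":0,"grip":1},{"tx":0,"ty":0,"tz":0.02,"rx":0,"ry":0,"rz":0,"grip":1},{"tx":0,"ty":0,"tz":0,"rx":0,"ry":0,"rz":0,"grip":1},{"tx":0,"ty":0,"tz":0,"rx":0,"ry":0,"rz":0,"grip":1},{"tx":0,"ty":0,"tz":0,"rx":0,"ry":0,"rz":0,"grip":1},{"tx":0,"ty":0,"tz":0,"rx":0,"ry":0,"rz":0,"grip":1}]' 35;  python3 plan.py .5152 .25 .22 99.8 .9 1
```

```text
time_s: 18.55
ee_pos: [0.6232, 0.0014, 0.1207]
eef_rot: [3.138, 0.001, 1.708]
force: [1.3, -0.5, -1.8]
grip_width: 0.0556
t 18.55 pos [0.6232 0.0014 0.1207] yaw 97.84 w 0.0556 F [ 1.3 -0.5 -1.8] d_mm [-108.   248.6   99.3] rot_deg [ 0.21  0.06 -1.96] n 9
{"tx":0.72,"ty":-0.2,"tz":-0.28,"rx":0.01,"ry":0.0,"rz":-0.05,"grip":1},{"tx":0.73,"ty":-0.2,"tz":-0.28,"rx":0.01,"ry":0.0,"rz":-0.05,"grip":1},{"tx":0.73,"ty":-0.2,"tz":-0.28,"rx":0.01,"ry":0.0,"rz":-0.05,"grip":1},{"tx":0.73,"ty":-0.19,"tz":-0.28,"rx":0.01,"ry":0.0,"rz":-0.05,"grip":1},{"tx":0.73,"ty":-0.19,"tz":-0.28,"rx":0.01,"ry":0.0,"rz":-0.05,"grip":1},{"tx":0.73,"ty":-0.19,"tz":-0.28,"rx":0.01,"ry":0.0,"rz":-0.05,"grip":1},{"tx":0.73,"ty":-0.19,"tz":-0.28,"rx":0.01,"ry":0.0,"rz":-0.05,"grip":1},{"tx":0.73,"ty":-0.18,"tz":-0.28,"rx":0.01,"ry":0.0,"rz":-0.05,"grip":1}
{"tx":0.73,"ty":-0.18,"tz":-0.28,"rx":0.01,"ry":0.0,"rz":-0.05,"grip":1},
```

```bash
python3 -m pendant '[{"tx":0,"ty":0,"tz":-0.3,"rx":0.05,"ry":0,"rz":0,"grip":1},{"tx":0,"ty":0,"tz":-0.6,"rx":0,"ry":0,"rz":0,"grip":1},{"tx":0,"ty":0,"tz":-0.7,"rx":0,"ry":0,"rz":0,"grip":1},{"tx":0.3,"ty":-0.1,"tz":-0.6,"rx":0,"ry":0,"rz":-0.1,"grip":1},{"tx":0.6,"ty":-0.2,"tz":-0.2,"rx":0,"ry":0,"rz":-0.1,"grip":1},{"tx":0.75,"ty":-0.22,"tz":0,"rx":0,"ry":0,"rz":-0.1,"grip":1},{"tx":0.75,"ty":-0.22,"tz":0,"rx":0,"ry":0,"rz":-0.1,"grip":1},{"tx":0.75,"ty":-0.2,"tz":0,"rx":0,"ry":0,"rz":-0.1,"grip":1}]';  python3 plan.py .5152 .24 .22 99.8 .9 1
```

```text
time_s: 19.22
ee_pos: [0.5636, 0.1193, 0.2137]
eef_rot: [-3.128, -0.001, 1.736]
force: [-0.1, 0.7, -8.0]
grip_width: 0.056
t 19.22 pos [0.5636 0.1193 0.2137] yaw 99.49 w 0.056 F [-0.1  0.7 -8. ] d_mm [-48.4 120.7   6.3] rot_deg [-0.79 -0.07 -0.31] n 4
{"tx":0.79,"ty":-0.17,"tz":-0.04,"rx":-0.05,"ry":-0.0,"rz":-0.02,"grip":1},{"tx":0.79,"ty":-0.17,"tz":-0.04,"rx":-0.05,"ry":-0.0,"rz":-0.02,"grip":1},{"tx":0.79,"ty":-0.17,"tz":-0.04,"rx":-0.05,"ry":-0.0,"rz":-0.02,"grip":1},{"tx":0.79,"ty":-0.17,"tz":-0.04,"rx":-0.05,"ry":-0.0,"rz":-0.02,"grip":1},
```

```bash
python3 -m pendant '[{"tx":0.8,"ty":-0.2,"tz":0,"rx":-0.1,"ry":0,"rz":0,"grip":1},{"tx":0.8,"ty":-0.2,"tz":0,"rx":-0.05,"ry":0,"rz":0,"grip":1},{"tx":0.7,"ty":-0.15,"tz":0,"rx":-0.05,"ry":0,"rz":0,"grip":1},{"tx":0.3,"ty":-0.05,"tz":0,"rx":0,"ry":0,"rz":0,"grip":1},{"tx":0,"ty":0,"tz":0,"rx":0,"ry":0,"rz":0,"grip":1},{"tx":0,"ty":0,"tz":0,"rx":0,"ry":0,"rz":0,"grip":1}]';  python3 plan.py .5152 .24 .22 99.8 .9 1
python3 - <<'E'
from h import *
c=ctrl.camera("wrist"); cv2.imwrite("pics/w4.png",cv2.resize(c["pixels"],None,fx=1.4,fy=1.4))
np.save("w4T.npy",c["world_from_camera"])
E
```

```text
time_s: 19.72
ee_pos: [0.5151, 0.2271, 0.2095]
eef_rot: [-3.133, -0.001, 1.743]
force: [0.2, -0.6, -7.4]
grip_width: 0.0554
t 19.72 pos [0.5151 0.2271 0.2095] yaw 99.86 w 0.0554 F [ 0.2 -0.6 -7.4] d_mm [ 0.1 12.9 10.5] rot_deg [-0.5  -0.08  0.06] n 1
{"tx":0.32,"ty":0.06,"tz":-0.26,"rx":-0.12,"ry":-0.02,"rz":0.01,"grip":1},
```

View pics/w4.png

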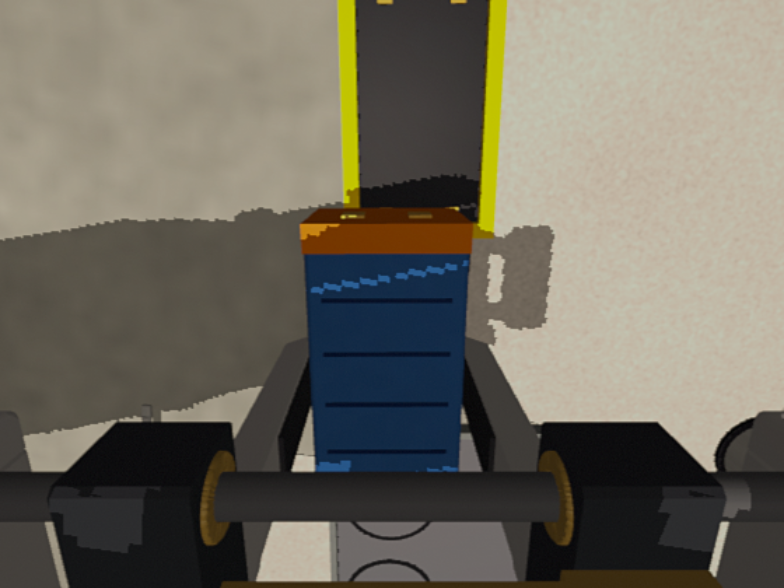

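```bash
python3 -m pendant '[{"tx":-0.6,"ty":0,"tz":0,"rx":-0.1,"ry":0,"rz":0,"grip":1},{"tx":-0.7,"ty":0,"tz":0,"rx":0,"ry":0,"rz":0,"grip":1},{"tx":-0.3,"ty":0,"tz":0,"rx":0,"ry":0,"rz":0,"grip":1},{"tx":0,"ty":0,"tz":0,"rx":0,"ry":0,"rz":0,"grip":1},{"tx":0,"ty":0,"tz":0,"rx":0,"ry":0,"rz":0,"grip":1}]';  python3 plan.py .5152 .24 .22 99.8 .9 1
python3 - <<'E'
from h import *
c=ctrl.camera("wrist"); cv2.imwrite("pics/w5.png",cv2.resize(c["pixels"],None,fx=1.4,fy=1.4))
np.save("w5T.npy",c["world_from_camera"]); print(ctrl.get_obs()["ee_pos"])
E
```

```text
time_s: 20.18
ee_pos: [0.5272, 0.1577, 0.2077]
eef_rot: [-3.137, -0.001, 1.739]
force: [0.5, 0.8, -7.8]
grip_width: 0.0556
t 20.18 pos [0.5272 0.1577 0.2077] yaw 99.63 w 0.0556 F [ 0.5  0.8 -7.8] d_mm [-12.   82.3  12.3] rot_deg [-0.25 -0.05 -0.17] n 3
{"tx":0.69,"ty":0.02,"tz":-0.1,"rx":-0.02,"ry":-0.0,"rz":-0.01,"grip":1},{"tx":0.69,"ty":0.02,"tz":-0.1,"rx":-0.02,"ry":-0.0,"rz":-0.01,"grip":1},{"tx":0.69,"ty":0.02,"tz":-0.1,"rx":-0.02,"ry":-0.0,"rz":-0.01,"grip":1},
[0.52716531 0.15797243 0.20767427]
```

View pics/w5.png

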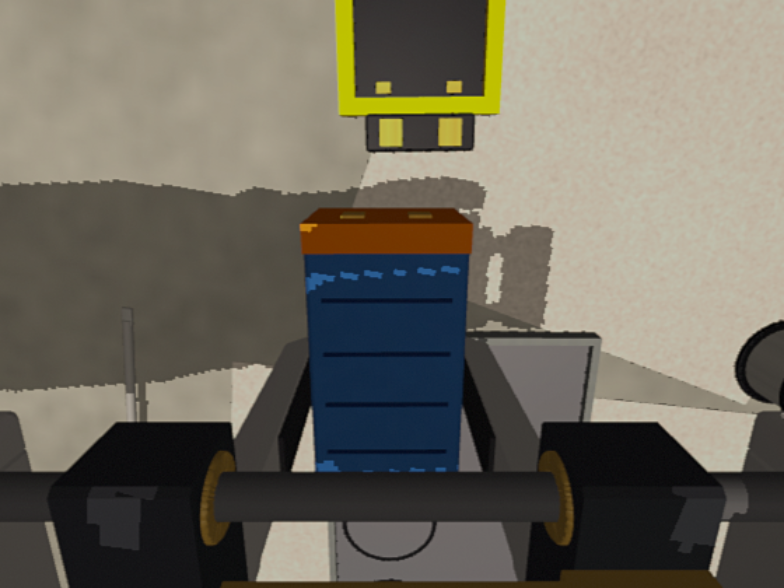

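```bash
python3 - <<'E'
from h import *
c=ctrl.camera("wrist"); c=dict(c); c["world_from_camera"]=np.load("w5T.npy")
f=lambda u,v,z: pt(c,(u+.5)/1.4-.5,(v+.5)/1.4-.5,z)[:2]
ee=np.array([.5272,.1578]); yaw=np.radians(99.63); tx=np.array([np.cos(yaw),np.sin(yaw)]); ty=np.array([np.sin(yaw),-np.cos(yaw)])
a,b=f(301,224,.137),f(472,222,.137); e=(b-a)/np.linalg.norm(b-a); n=np.array([-e[1],e[0]])
pc=(a+b)/2-.056*n
print("pack edge len",np.linalg.norm(b-a),"xdir",np.degrees(np.arctan2(e[1],e[0])),"centre",pc,"rel tool",(pc-ee)@tx,(pc-ee)@ty)
a,b=f(354,97,.012),f(486,96,.012); o1,o2=f(337.5,115,.012),f(500.5,114,.012)
for p,q,h in((a,b,.064),(o1,o2,.073)):
    e=(q-p)/np.linalg.norm(q-p); n=np.array([-e[1],e[0]]); print("cradle len",np.linalg.norm(q-p),"xdir",np.degrees(np.arctan2(e[1],e[0])),"centre",(p+q)/2+h*n)
l0,l1=f(353,0,.012),f(354,97,.012); r0,r1=f(488,0,.012),f(486,96,.012)
for d in(l0-l1,r0-r1): print("ydir-90",np.degrees(np.arctan2(d[1],d[0]))-90)
E
```

```text
pack edge len 0.05564338878560776 xdir 10.284381112635074 centre [0.52743942 0.1623287 ] rel tool 0.004424835825683395 0.0009936333195094194
cradle len 0.0727712970912433 xdir 9.970444748302077 centre [0.51557972 0.33455648]
cradle len 0.09076771013437428 xdir 9.903216000924747 centre [0.51528337 0.33417036]
ydir-90 9.11895571061362
ydir-90 11.692618617018539
```

```bash
python3 -m pendant '[{"tx":0.6,"ty":0.1,"tz":0,"rx":-0.05,"ry":0,"rz":0,"grip":1},{"tx":0.85,"ty":0.12,"tz":0,"rx":0,"ry":0,"rz":0,"grip":1},{"tx":0.85,"ty":0.12,"tz":0,"rx":0,"ry":0,"rz":0,"grip":1},{"tx":0.85,"ty":0.12,"tz":0,"rx":0,"ry":0,"rz":0,"grip":1},{"tx":0.7,"ty":0.1,"tz":0,"rx":0,"ry":0,"rz":0,"grip":1},{"tx":0.2,"ty":0,"tz":0,"rx":0,"ry":0,"rz":0,"grip":1},{"tx":0,"ty":0,"tz":0,"rx":0,"ry":0,"rz":0,"grip":1},{"tx":0,"ty":0,"tz":0,"rx":0,"ry":0,"rz":0,"grip":1}]';  python3 plan.py .5152 .330 .15 99.6 .9 1
```

```text
time_s: 20.95
ee_pos: [0.5192, 0.3338, 0.2068]
eef_rot: [-3.14, -0.002, 1.742]
force: [1.1, -1.0, -7.1]
grip_width: 0.0558
t 20.95 pos [0.5192 0.3338 0.2068] yaw 99.84 w 0.0558 F [ 1.1 -1.  -7.1] d_mm [ -4.   -3.8 -56.8] rot_deg [-0.09 -0.09  0.24] n 2
{"tx":-0.04,"ty":-0.06,"tz":0.71,"rx":-0.01,"ry":-0.01,"rz":0.03,"grip":1},{"tx":-0.04,"ty":-0.06,"tz":0.71,"rx":-0.01,"ry":-0.01,"rz":0.03,"grip":1},
```

```bash
python3 -m pendant '[{"tx":-0.08,"ty":-0.11,"tz":0.3,"rx":0,"ry":0,"rz":0.05,"grip":1},{"tx":0,"ty":0,"tz":0.4,"rx":0,"ry":0,"rz":0,"grip":1},{"tx":0,"ty":0,"tz":0.4,"rx":0,"ry":0,"rz":0,"grip":1},{"tx":0,"ty":0,"tz":0.2,"rx":0,"ry":0,"rz":0,"grip":1},{"tx":0,"ty":0,"tz":0,"rx":0,"ry":0,"rz":0,"grip":1},{"tx":0,"ty":0,"tz":0,"rx":0,"ry":0,"rz":0,"grip":1}]';  python3 plan.py .5152 .330 .135 99.6 .9 1
```

```text
time_s: 21.45
ee_pos: [0.516, 0.3257, 0.154]
eef_rot: [-3.141, -0.001, 1.736]
force: [0.4, 0.3, -6.9]
grip_width: 0.0556
t 21.45 pos [0.516  0.3257 0.154 ] yaw 99.46 w 0.0556 F [ 0.4  0.3 -6.9] d_mm [ -0.8   4.3 -19. ] rot_deg [-0.05 -0.06 -0.14] n 1
{"tx":0.11,"ty":-0.0,"tz":0.48,"rx":-0.01,"ry":-0.01,"rz":-0.04,"grip":1},
```

```bash
python3 -m pendant '[{"tx":0.15,"ty":0,"tz":0.25,"rx":0,"ry":0,"rz":-0.03,"grip":1},{"tx":0,"ty":0,"tz":0.2,"rx":0,"ry":0,"rz":0,"grip":1},{"tx":0,"ty":0,"tz":0.05,"rx":0,"ry":0,"rz":0,"grip":1}]';  python3 plan.py .5152 .330 .12 99.6 .9 1
python3 - <<'E'
from h import *
c=ctrl.camera("scene"); crop(c,"s4",330,270,160,140,4)
c=ctrl.camera("top"); crop(c,"t4",60,200,130,90,5)
E
```

```text
time_s: 21.7
ee_pos: [0.5161, 0.3318, 0.135]
eef_rot: [3.139, -0.002, 1.737]
force: [-0.3, -0.6, -7.8]
grip_width: 0.0553
t 21.7 pos [0.5161 0.3318 0.135 ] yaw 99.53 w 0.0553 F [-0.3 -0.6 -7.8] d_mm [ -0.9  -1.8 -15. ] rot_deg [ 0.15 -0.13 -0.07] n 1
{"tx":-0.04,"ty":-0.03,"tz":0.37,"rx":0.04,"ry":-0.03,"rz":-0.02,"grip":1},
```

View pics/s4.png

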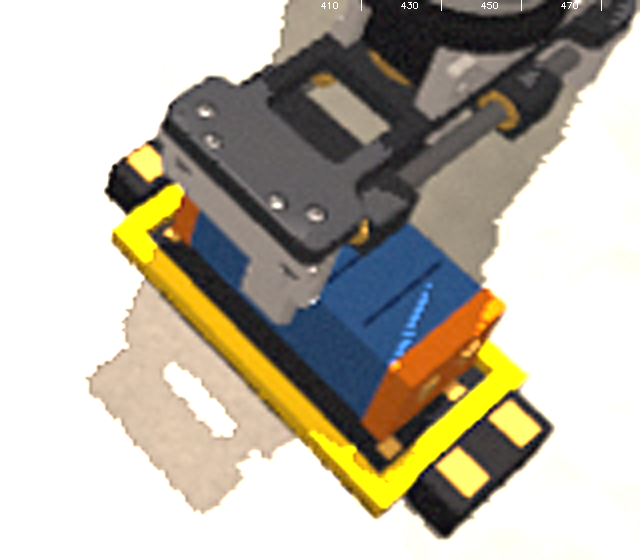

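View pics/t4.png

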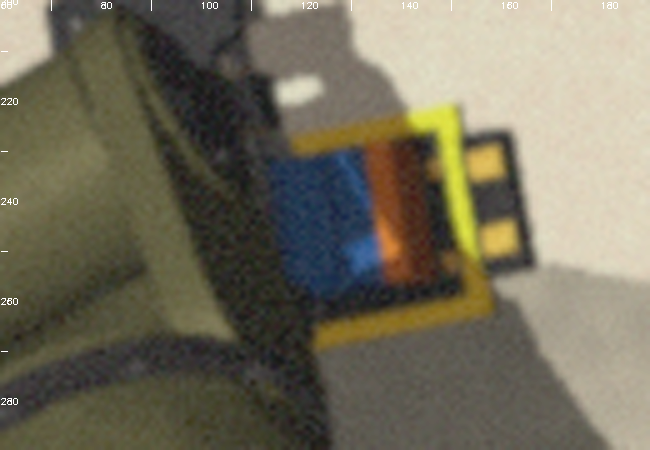

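The pack hangs over the pocket, aligned. I'll lower it gently.

```bash
python3 -m pendant '[{"tx":-0.05,"ty":-0.03,"tz":0.2,"rx":0.04,"ry":-0.03,"rz":0,"grip":1},{"tx":0,"ty":0,"tz":0.1,"rx":0,"ry":0,"rz":0,"grip":1},{"tx":0,"ty":0,"tz":0.02,"rx":0,"ry":0,"rz":0,"grip":1}]';  python3 plan.py .5152 .330 .119 99.6 .9 1
```

```text
time_s: 22.05
ee_pos: [0.5155, 0.3298, 0.1225]
eef_rot: [3.14, -0.001, 1.737]
force: [-0.6, 0.2, -7.7]
grip_width: 0.0561
t 22.05 pos [0.5155 0.3298 0.1225] yaw 99.55 w 0.0561 F [-0.6  0.2 -7.7] d_mm [-0.3  0.2 -3.5] rot_deg [ 0.07 -0.03 -0.05] n 1
{"tx":0.01,"ty":-0.01,"tz":0.09,"rx":0.02,"ry":-0.01,"rz":-0.01,"grip":1},
```

```bash
python3 -m pendant '[{"tx":0,"ty":0,"tz":0.06,"rx":0.02,"ry":0,"rz":0,"grip":1},{"tx":0,"ty":0,"tz":0.02,"rx":0,"ry":0,"rz":0,"grip":1}]';  python3 -m pendant '[{"tx":0,"ty":0,"tz":0.03,"rx":0,"ry":0,"rz":0,"grip":1}]'
```

```text
time_s: 22.22
ee_pos: [0.5154, 0.3296, 0.1187]
eef_rot: [-3.141, -0.0, 1.737]
force: [-1.1, -0.5, -5.6]
grip_width: 0.0558
time_s: 22.3
ee_pos: [0.5155, 0.3297, 0.1186]
eef_rot: [-3.141, -0.0, 1.737]
force: [-13.6, -7.2, 23.1]
grip_width: 0.0559
```

```bash
python3 -m pendant '[{"tx":0,"ty":0,"tz":0.03,"rx":0,"ry":0,"rz":0,"grip":1}]'
```

```text
time_s: 22.38
ee_pos: [0.5156, 0.3298, 0.1187]
eef_rot: [-3.141, -0.001, 1.737]
force: [-6.1, -2.8, 4.9]
grip_width: 0.0558
```

```bash
python3 -m pendant '[{"tx":0,"ty":0,"tz":0,"rx":0,"ry":0,"rz":0,"grip":-0.8},{"tx":0,"ty":0,"tz":0,"rx":0,"ry":0,"rz":0,"grip":-0.8},{"tx":0,"ty":0,"tz":0,"rx":0,"ry":0,"rz":0,"grip":-0.8},{"tx":0,"ty":0,"tz":0,"rx":0,"ry":0,"rz":0,"grip":-0.8},{"tx":0,"ty":0,"tz":-0.3,"rx":0,"ry":0,"rz":0,"grip":-0.8},{"tx":0,"ty":0,"tz":-0.8,"rx":0,"ry":0,"rz":0,"grip":-0.8},{"tx":0,"ty":0,"tz":-0.9,"rx":0,"ry":0,"rz":0,"grip":-0.8},{"tx":0,"ty":0,"tz":-0.9,"rx":0,"ry":0,"rz":0,"grip":-0.8}]'; python3 -m pendant '[{"tx":-0.6,"ty":-0.5,"tz":-0.4,"rx":0,"ry":0,"rz":0,"grip":-0.8},{"tx":-0.9,"ty":-0.3,"tz":0,"rx":0,"ry":0,"rz":0,"grip":-0.8},{"tx":-0.9,"ty":-0.3,"tz":0,"rx":0,"ry":0,"rz":0,"grip":-0.8},{"tx":-0.9,"ty":-0.3,"tz":0,"rx":0,"ry":0,"rz":0,"grip":-0.8},{"tx":-0.9,"ty":-0.3,"tz":0,"rx":0,"ry":0,"rz":0,"grip":-0.8},{"tx":-0.9,"ty":-0.3,"tz":0,"rx":0,"ry":0,"rz":0,"grip":-0.8},{"tx":-0.9,"ty":-0.3,"tz":0,"rx":0,"ry":0,"rz":0,"grip":-0.8},{"tx":-0.7,"ty":-0.3,"tz":0,"rx":0,"ry":0,"rz":0,"grip":-0.8}]'
python3 - <<'E'
from h import *
c=ctrl.camera("scene"); crop(c,"s5",330,270,160,140,4); crop(c,"s5b",190,90,180,190,3)
c=ctrl.camera("top"); crop(c,"t5",60,200,130,90,5)
E
```

```text
time_s: 23.05
ee_pos: [0.5148, 0.3292, 0.2368]
eef_rot: [-3.137, 0.001, 1.737]
force: [0.2, 1.0, 0.3]
grip_width: 0.0845
time_s: 23.72
ee_pos: [0.4555, 0.0426, 0.2701]
eef_rot: [3.12, -0.004, 1.746]
force: [1.1, 0.1, -0.4]
grip_width: 0.0843
```

View pics/s5.png

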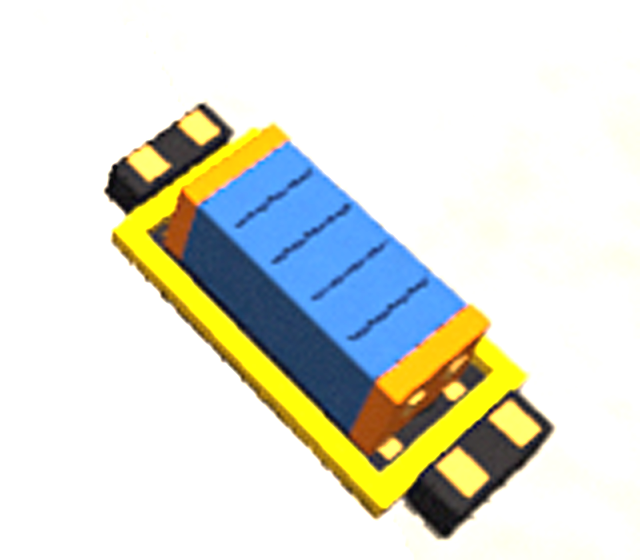

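View pics/t5.png

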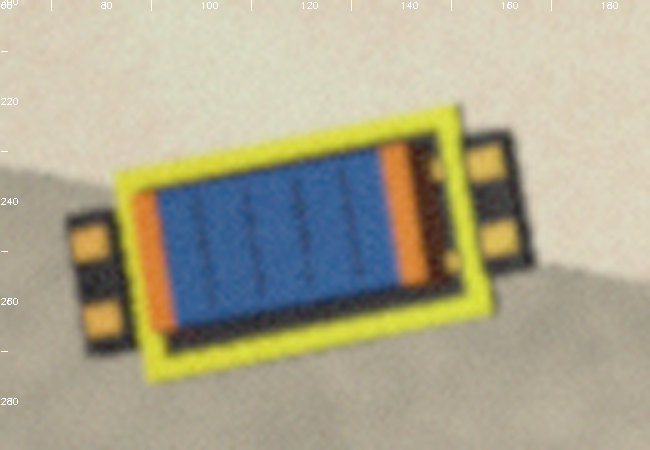

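View pics/s5b.png

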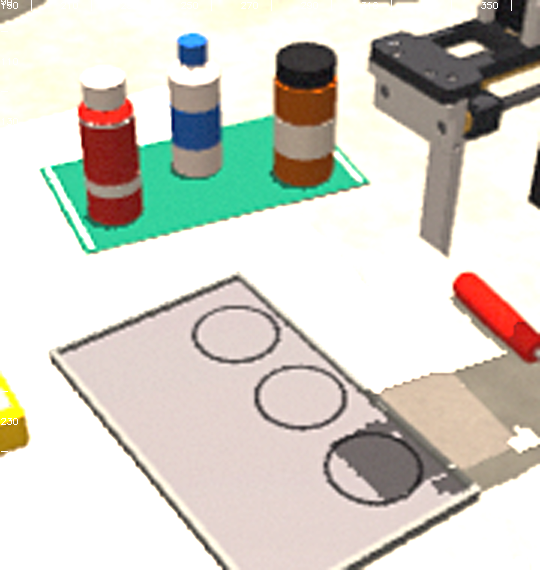

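```bash
python3 - <<'E'
from h import *
c=ctrl.camera("top")
P=lambda l,z:np.array([pt(c,60+(a+.5)/5-.5,200+(b+.5)/5-.5,z) for a,b in l])[:,:2]
k=P([(132,192),(405,142),(429,282),(160,332)],.048); r=P([(115,172),(458,105),(493,312),(150,380)],.012)
d=lambda q:np.degrees(np.arctan2(*(q[1]-q[0]+q[2]-q[3])[::-1]))
print(k.mean(0),r.mean(0),k.mean(0)-r.mean(0),d(k),d(r))
E
python3 plan.py .4168 -.3055 .25 99.6
```

```text
[0.51601637 0.33010574] [0.51534871 0.33125639] [ 0.00066766 -0.00115065] -80.8693078589359 -80.18721387289874
t 23.87 pos [0.456  0.0433 0.2702] yaw 99.88 w 0.0844 F [ 0.3  0.6 -0.1] d_mm [ -39.2 -348.8  -20.2] rot_deg [ 1.23 -0.23  0.28] n 10
{"tx":-0.84,"ty":-0.25,"tz":0.04,"rx":0.03,"ry":-0.01,"rz":0.01,"grip":-1},{"tx":-0.84,"ty":-0.25,"tz":0.04,"rx":0.03,"ry":-0.01,"rz":0.01,"grip":-1},{"tx":-0.84,"ty":-0.25,"tz":0.04,"rx":0.03,"ry":-0.01,"rz":0.01,"grip":-1},{"tx":-0.84,"ty":-0.25,"tz":0.04,"rx":0.03,"ry":-0.01,"rz":0.01,"grip":-1},{"tx":-0.84,"ty":-0.24,"tz":0.05,"rx":0.03,"ry":-0.01,"rz":0.01,"grip":-1},{"tx":-0.84,"ty":-0.24,"tz":0.05,"rx":0.03,"ry":-0.01,"rz":0.01,"grip":-1},{"tx":-0.84,"ty":-0.24,"tz":0.05,"rx":0.03,"ry":-0.01,"rz":0.01,"grip":-1},{"tx":-0.84,"ty":-0.24,"tz":0.05,"rx":0.03,"ry":-0.01,"rz":0.01,"grip":-1}
{"tx":-0.84,"ty":-0.24,"tz":0.05,"rx":0.03,"ry":-0.01,"rz":0.01,"grip":-1},{"tx":-0.84,"ty":-0.24,"tz":0.05,"rx":0.03,"ry":-0.01,"rz":0.01,"grip":-1},
```

The pack lies in the pocket, about 1.3 mm from centre and 0.7° off in yaw. Now I'll take the jar back.

```bash
python3 -m pendant '[{"tx":-0.8,"ty":-0.25,"tz":0,"rx":0.2,"ry":-0.06,"rz":0.05,"grip":-1},{"tx":-0.9,"ty":-0.27,"tz":0,"rx":0.1,"ry":0,"rz":0,"grip":-1},{"tx":-0.9,"ty":-0.27,"tz":0,"rx":0,"ry":0,"rz":0,"grip":-1},{"tx":-0.9,"ty":-0.27,"tz":0,"rx":0,"ry":0,"rz":0,"grip":-1},{"tx":-0.9,"ty":-0.27,"tz":0,"rx":0,"ry":0,"rz":0,"grip":-1},{"tx":-0.9,"ty":-0.27,"tz":0,"rx":0,"ry":0,"rz":0,"grip":-1},{"tx":-0.9,"ty":-0.27,"tz":0,"rx":0,"ry":0,"rz":0,"grip":-1},{"tx":-0.9,"ty":-0.27,"tz":0,"rx":0,"ry":0,"rz":0,"grip":-1}]'; python3 plan.py .4168 -.3055 .25 99.6
```

```text
time_s: 24.53
ee_pos: [0.4234, -0.2522, 0.2755]
eef_rot: [3.134, 0.002, 1.756]
force: [0.4, 0.8, 0.4]
grip_width: 0.0938
t 24.53 pos [ 0.4234 -0.2522  0.2755] yaw 100.61 w 0.0938 F [0.4 0.8 0.4] d_mm [ -6.6 -53.3 -25.5] rot_deg [0.45 0.13 1.01] n 2
{"tx":-0.64,"ty":-0.21,"tz":0.32,"rx":0.06,"ry":0.02,"rz":0.13,"grip":-1},{"tx":-0.64,"ty":-0.2,"tz":0.32,"rx":0.06,"ry":0.02,"rz":0.13,"grip":-1},
```

```bash
python3 -m pendant '[{"tx":-0.55,"ty":-0.2,"tz":0.2,"rx":0.1,"ry":0,"rz":0.15,"grip":-1},{"tx":-0.4,"ty":-0.1,"tz":0.2,"rx":0,"ry":0,"rz":0.1,"grip":-1},{"tx":-0.1,"ty":0,"tz":0.2,"rx":0,"ry":0,"rz":0,"grip":-1},{"tx":0,"ty":0,"tz":0,"rx":0,"ry":0,"rz":0,"grip":-1}]'; python3 plan.py .4168 -.3055 .158 99.6
```

```text
time_s: 24.87
ee_pos: [0.4205, -0.3013, 0.2525]
eef_rot: [3.139, 0.005, 1.735]
force: [0.0, 1.2, -0.1]
grip_width: 0.094
t 24.87 pos [ 0.4205 -0.3013  0.2525] yaw 99.44 w 0.094 F [ 0.   1.2 -0.1] d_mm [ -3.7  -4.2 -94.5] rot_deg [ 0.17  0.28 -0.16] n 3
{"tx":-0.03,"ty":-0.04,"tz":0.79,"rx":0.01,"ry":0.02,"rz":-0.01,"grip":-1},{"tx":-0.03,"ty":-0.04,"tz":0.79,"rx":0.01,"ry":0.02,"rz":-0.01,"grip":-1},{"tx":-0.03,"ty":-0.04,"tz":0.79,"rx":0.01,"ry":0.02,"rz":-0.01,"grip":-1},
```

```bash
python3 -m pendant '[{"tx":-0.08,"ty":-0.1,"tz":0.5,"rx":0.04,"ry":0.05,"rz":0,"grip":-1},{"tx":0,"ty":0,"tz":0.6,"rx":0,"ry":0,"rz":0,"grip":-1},{"tx":0,"ty":0,"tz":0.6,"rx":0,"ry":0,"rz":0,"grip":-1},{"tx":0,"ty":0,"tz":0.4,"rx":0,"ry":0,"rz":0,"grip":-1},{"tx":0,"ty":0,"tz":0.1,"rx":0,"ry":0,"rz":0,"grip":-1},{"tx":0,"ty":0,"tz":0.05,"rx":0,"ry":0,"rz":0,"grip":-1}]'; python3 plan.py .4168 -.3055 .158 99.6
```

```text
time_s: 25.37
ee_pos: [0.4225, -0.2982, 0.163]
eef_rot: [3.138, 0.004, 1.744]
force: [-0.3, -0.3, -0.0]
grip_width: 0.094
t 25.37 pos [ 0.4225 -0.2982  0.163 ] yaw 99.95 w 0.094 F [-0.3 -0.3 -0. ] d_mm [-5.7 -7.3 -5. ] rot_deg [0.23 0.23 0.35] n 1
{"tx":-0.15,"ty":-0.17,"tz":0.12,"rx":0.06,"ry":0.06,"rz":0.09,"grip":-1},
```

```bash
python3 -m pendant '[{"tx":-0.17,"ty":-0.17,"tz":0.15,"rx":0.06,"ry":0.06,"rz":0.09,"grip":-1},{"tx":-0.02,"ty":0,"tz":0.02,"rx":0,"ry":0,"rz":0,"grip":-1}]'; python3 plan.py .4168 -.3055 .158 99.6
```

```text
time_s: 25.53
ee_pos: [0.418, -0.3061, 0.1573]
eef_rot: [3.141, 0.0, 1.741]
force: [1.1, -0.5, -0.5]
grip_width: 0.0942
t 25.53 pos [ 0.418  -0.3061  0.1573] yaw 99.73 w 0.0942 F [ 1.1 -0.5 -0.5] d_mm [-1.2  0.6  0.7] rot_deg [0.03 0.03 0.13] n 1
{"tx":0.02,"ty":-0.03,"tz":-0.02,"rx":0.01,"ry":0.01,"rz":0.03,"grip":-1},
```

```bash
python3 -m pendant '[{"tx":0,"ty":-0.02,"tz":0,"rx":0,"ry":0,"rz":0,"grip":1},{"tx":0,"ty":0,"tz":0,"rx":0,"ry":0,"rz":0,"grip":1},{"tx":0,"ty":0,"tz":0,"rx":0,"ry":0,"rz":0,"grip":1},{"tx":0,"ty":0,"tz":0,"rx":0,"ry":0,"rz":0,"grip":1},{"tx":0,"ty":0,"tz":0,"rx":0,"ry":0,"rz":0,"grip":1},{"tx":0,"ty":0,"tz":0,"rx":0,"ry":0,"rz":0,"grip":1},{"tx":0,"ty":0,"tz":0,"rx":0,"ry":0,"rz":0,"grip":1},{"tx":0,"ty":0,"tz":0,"rx":0,"ry":0,"rz":0,"grip":1}]' 18;  python3 plan.py .546 .0622 .23 99.6 .95 1
```

```text
time_s: 26.2
ee_pos: [0.4177, -0.3072, 0.1603]
eef_rot: [3.138, 0.004, 1.74]
force: [-0.6, -1.1, -0.8]
grip_width: 0.0578
t 26.2 pos [ 0.4177 -0.3072  0.1603] yaw 99.67 w 0.0578 F [-0.6 -1.1 -0.8] d_mm [128.3 369.4  69.7] rot_deg [0.19 0.22 0.07] n 11
{"tx":0.78,"ty":0.43,"tz":-0.16,"rx":0.0,"ry":0.0,"rz":0.0,"grip":1},{"tx":0.78,"ty":0.43,"tz":-0.16,"rx":0.0,"ry":0.0,"rz":0.0,"grip":1},{"tx":0.78,"ty":0.43,"tz":-0.16,"rx":0.0,"ry":0.0,"rz":0.0,"grip":1},{"tx":0.78,"ty":0.43,"tz":-0.16,"rx":0.0,"ry":0.0,"rz":0.0,"grip":1},{"tx":0.78,"ty":0.43,"tz":-0.16,"rx":0.0,"ry":0.0,"rz":0.0,"grip":1},{"tx":0.78,"ty":0.43,"tz":-0.16,"rx":0.0,"ry":0.0,"rz":0.0,"grip":1},{"tx":0.78,"ty":0.43,"tz":-0.16,"rx":0.0,"ry":0.0,"rz":0.0,"grip":1},{"tx":0.78,"ty":0.43,"tz":-0.16,"rx":0.0,"ry":0.0,"rz":0.0,"grip":1}
{"tx":0.78,"ty":0.43,"tz":-0.16,"rx":0.0,"ry":0.0,"rz":0.0,"grip":1},{"tx":0.78,"ty":0.43,"tz":-0.16,"rx":0.0,"ry":0.0,"rz":0.0,"grip":1},{"tx":0.78,"ty":0.43,"tz":-0.16,"rx":0.0,"ry":0.0,"rz":0.0,"grip":1},
```

```bash
python3 -m pendant '[{"tx":0,"ty":0,"tz":-0.4,"rx":0.04,"ry":0.05,"rz":0,"grip":1},{"tx":0,"ty":0,"tz":-0.8,"rx":0,"ry":0,"rz":0,"grip":1},{"tx":0.3,"ty":0.17,"tz":-0.5,"rx":0,"ry":0,"rz":0,"grip":1},{"tx":0.6,"ty":0.33,"tz":0,"rx":0,"ry":0,"rz":0,"grip":1},{"tx":0.8,"ty":0.44,"tz":0,"rx":0,"ry":0,"rz":0,"grip":1},{"tx":0.8,"ty":0.44,"tz":0,"rx":0,"ry":0,"rz":0,"grip":1},{"tx":0.8,"ty":0.44,"tz":0,"rx":0,"ry":0,"rz":0,"grip":1},{"tx":0.8,"ty":0.44,"tz":0,"rx":0,"ry":0,"rz":0,"grip":1}]'; python3 -m pendant '[{"tx":0.8,"ty":0.44,"tz":0,"rx":0,"ry":0,"rz":0,"grip":1},{"tx":0.8,"ty":0.44,"tz":0,"rx":0,"ry":0,"rz":0,"grip":1},{"tx":0.8,"ty":0.44,"tz":0,"rx":0,"ry":0,"rz":0,"grip":1},{"tx":0.8,"ty":0.44,"tz":0,"rx":0,"ry":0,"rz":0,"grip":1}]';  python3 plan.py .546 .0622 .22 99.6 .95 1
```

```text
time_s: 26.87
ee_pos: [0.4786, -0.1283, 0.2294]
eef_rot: [-3.139, -0.003, 1.73]
force: [0.2, -0.1, -3.2]
grip_width: 0.0581
time_s: 27.2
ee_pos: [0.5282, 0.0168, 0.2288]
eef_rot: [-3.137, -0.004, 1.729]
force: [1.0, 0.0, -3.3]
grip_width: 0.0579
t 27.2 pos [0.5282 0.0168 0.2288] yaw 99.09 w 0.0579 F [ 1.   0.  -3.3] d_mm [17.8 45.4 -8.8] rot_deg [-0.28 -0.23 -0.51] n 2
{"tx":0.52,"ty":0.31,"tz":0.11,"rx":-0.04,"ry":-0.03,"rz":-0.06,"grip":1},{"tx":0.52,"ty":0.31,"tz":0.11,"rx":-0.04,"ry":-0.03,"rz":-0.06,"grip":1},
```

```bash
python3 -m pendant '[{"tx":0.5,"ty":0.3,"tz":0.1,"rx":-0.05,"ry":-0.05,"rz":-0.1,"grip":1},{"tx":0.3,"ty":0.16,"tz":0.2,"rx":0,"ry":0,"rz":0,"grip":1},{"tx":0,"ty":0,"tz":0.3,"rx":0,"ry":0,"rz":0,"grip":1},{"tx":0,"ty":0,"tz":0.3,"rx":0,"ry":0,"rz":0,"grip":1},{"tx":0,"ty":0,"tz":0,"rx":0,"ry":0,"rz":0,"grip":1},{"tx":0,"ty":0,"tz":0,"rx":0,"ry":0,"rz":0,"grip":1}]';  python3 plan.py .546 .0622 .165 99.6 .95 1
```

```text
time_s: 27.7
ee_pos: [0.5419, 0.0619, 0.1897]
eef_rot: [-3.138, -0.002, 1.746]
force: [0.1, 0.3, -3.3]
grip_width: 0.0579
t 27.7 pos [0.5419 0.0619 0.1897] yaw 100.05 w 0.0579 F [ 0.1  0.3 -3.3] d_mm [  4.1   0.3 -24.7] rot_deg [-0.23 -0.11  0.45] n 1
{"tx":-0.01,"ty":0.1,"tz":0.62,"rx":-0.06,"ry":-0.03,"rz":0.11,"grip":1},
```

```bash
python3 -m pendant '[{"tx":0,"ty":0.12,"tz":0.3,"rx":-0.06,"ry":-0.03,"rz":0.1,"grip":1},{"tx":0,"ty":0,"tz":0.25,"rx":0,"ry":0,"rz":0,"grip":1},{"tx":0,"ty":0,"tz":0,"rx":0,"ry":0,"rz":0,"grip":1}]';  python3 plan.py .546 .0622 .163 99.6 .95 1
```

```text
time_s: 27.95
ee_pos: [0.5473, 0.0622, 0.1668]
eef_rot: [3.14, 0.001, 1.737]
force: [-1.1, -0.5, -3.9]
grip_width: 0.0579
t 27.95 pos [0.5473 0.0622 0.1668] yaw 99.54 w 0.0579 F [-1.1 -0.5 -3.9] d_mm [-1.3 -0.  -3.8] rot_deg [ 0.11  0.03 -0.06] n 1
{"tx":0.01,"ty":-0.03,"tz":0.1,"rx":0.03,"ry":0.01,"rz":-0.01,"grip":1},
```

```bash
python3 -m pendant '[{"tx":0,"ty":-0.03,"tz":0.08,"rx":0.03,"ry":0,"rz":0,"grip":1},{"tx":0,"ty":0,"tz":0.04,"rx":0,"ry":0,"rz":0,"grip":1}]'; python3 -m pendant '[{"tx":0,"ty":0,"tz":0.05,"rx":0,"ry":0,"rz":0,"grip":1}]'
```

```text
time_s: 28.12
ee_pos: [0.546, 0.0616, 0.1626]
eef_rot: [-3.14, 0.0, 1.737]
force: [-13.2, 0.2, 22.7]
grip_width: 0.0578
time_s: 28.2
ee_pos: [0.5459, 0.0615, 0.1623]
eef_rot: [-3.14, 0.0, 1.736]
force: [-12.0, 0.3, 25.8]
grip_width: 0.0583
```

Contact with the tray, at the original grasp position (.546,.0615). I'll release the jar and go for the bottle.

```bash
python3 -m pendant '[{"tx":0,"ty":0,"tz":0,"rx":0,"ry":0,"rz":0,"grip":-1},{"tx":0,"ty":0,"tz":0,"rx":0,"ry":0,"rz":0,"grip":-1},{"tx":0,"ty":0,"tz":0,"rx":0,"ry":0,"rz":0,"grip":-1},{"tx":0,"ty":0,"tz":0,"rx":0,"ry":0,"rz":0,"grip":-1},{"tx":0,"ty":0,"tz":-0.4,"rx":0,"ry":0,"rz":0,"grip":-1},{"tx":0,"ty":0,"tz":-0.8,"rx":0,"ry":0,"rz":0,"grip":-1},{"tx":0,"ty":0,"tz":-0.8,"rx":0,"ry":0,"rz":0,"grip":-1},{"tx":-0.4,"ty":-0.1,"tz":-0.4,"rx":0,"ry":0,"rz":0,"grip":-1}]';  python3 plan.py .504 -.357 .25 99.6 .97
```

```text
time_s: 28.87
ee_pos: [0.5439, 0.0457, 0.2597]
eef_rot: [-3.136, -0.0, 1.737]
force: [0.2, -0.8, 0.2]
grip_width: 0.0938
t 28.87 pos [0.5439 0.0457 0.2597] yaw 99.53 w 0.0938 F [ 0.2 -0.8  0.2] d_mm [ -39.9 -402.7   -9.7] rot_deg [-0.32 -0.03 -0.07] n 11
{"tx":-0.89,"ty":-0.24,"tz":0.02,"rx":-0.01,"ry":-0.0,"rz":-0.0,"grip":-1},{"tx":-0.89,"ty":-0.24,"tz":0.02,"rx":-0.01,"ry":-0.0,"rz":-0.0,"grip":-1},{"tx":-0.89,"ty":-0.24,"tz":0.02,"rx":-0.01,"ry":-0.0,"rz":-0.0,"grip":-1},{"tx":-0.89,"ty":-0.24,"tz":0.02,"rx":-0.01,"ry":-0.0,"rz":-0.0,"grip":-1},{"tx":-0.89,"ty":-0.24,"tz":0.02,"rx":-0.01,"ry":-0.0,"rz":-0.0,"grip":-1},{"tx":-0.89,"ty":-0.24,"tz":0.02,"rx":-0.01,"ry":-0.0,"rz":-0.0,"grip":-1},{"tx":-0.89,"ty":-0.24,"tz":0.02,"rx":-0.01,"ry":-0.0,"rz":-0.0,"grip":-1},{"tx":-0.89,"ty":-0.24,"tz":0.02,"rx":-0.01,"ry":-0.0,"rz":-0.0,"grip":-1}
{"tx":-0.89,"ty":-0.24,"tz":0.02,"rx":-0.01,"ry":-0.0,"rz":-0.0,"grip":-1},{"tx":-0.89,"ty":-0.24,"tz":0.02,"rx":-0.01,"ry":-0.0,"rz":-0.0,"grip":-1},{"tx":-0.89,"ty":-0.24,"tz":0.02,"rx":-0.01,"ry":-0.0,"rz":-0.0,"grip":-1},
```

```bash
python3 -m pendant '[{"tx":-0.9,"ty":-0.24,"tz":0,"rx":-0.05,"ry":0,"rz":0,"grip":-1},{"tx":-0.9,"ty":-0.24,"tz":0,"rx":0,"ry":0,"rz":0,"grip":-1},{"tx":-0.9,"ty":-0.24,"tz":0,"rx":0,"ry":0,"rz":0,"grip":-1},{"tx":-0.9,"ty":-0.24,"tz":0,"rx":0,"ry":0,"rz":0,"grip":-1},{"tx":-0.9,"ty":-0.24,"tz":0,"rx":0,"ry":0,"rz":0,"grip":-1},{"tx":-0.9,"ty":-0.24,"tz":0,"rx":0,"ry":0,"rz":0,"grip":-1},{"tx":-0.9,"ty":-0.24,"tz":0,"rx":0,"ry":0,"rz":0,"grip":-1},{"tx":-0.9,"ty":-0.24,"tz":0,"rx":0,"ry":0,"rz":0,"grip":-1}]';  python3 plan.py .504 -.357 .25 99.6 .97
python3 - <<'E'
from h import *
c=ctrl.camera("scene"); crop(c,"s6",190,90,180,190,3)
E
```

```text
time_s: 29.53
ee_pos: [0.5161, -0.2599, 0.2665]
eef_rot: [3.132, 0.003, 1.745]
force: [0.7, 0.7, 0.2]
grip_width: 0.0939
t 29.53 pos [ 0.5161 -0.2599  0.2665] yaw 100.01 w 0.0939 F [0.7 0.7 0.2] d_mm [-12.1 -97.1 -16.5] rot_deg [0.58 0.18 0.41] n 3
{"tx":-0.78,"ty":-0.24,"tz":0.14,"rx":0.05,"ry":0.02,"rz":0.03,"grip":-1},{"tx":-0.78,"ty":-0.24,"tz":0.14,"rx":0.05,"ry":0.02,"rz":0.03,"grip":-1},{"tx":-0.78,"ty":-0.24,"tz":0.14,"rx":0.05,"ry":0.02,"rz":0.03,"grip":-1},
```

View pics/s6.png

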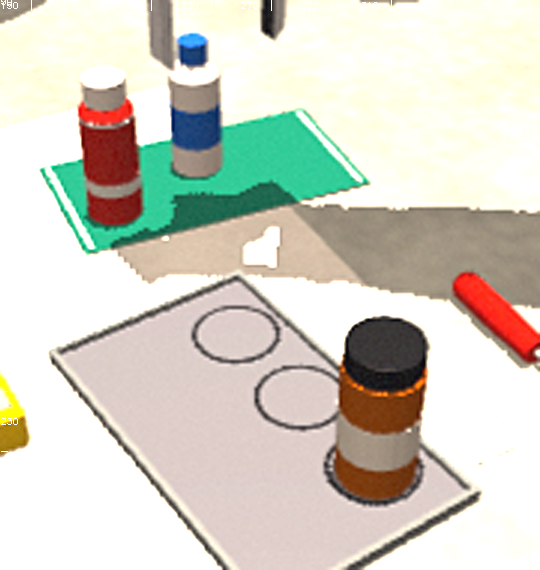

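The jar stands back on its ring. Continuing to the bottle.

```bash
python3 -m pendant '[{"tx":-0.72,"ty":-0.24,"tz":0.1,"rx":0.1,"ry":0.04,"rz":0.08,"grip":-1},{"tx":-0.7,"ty":-0.24,"tz":0.1,"rx":0.05,"ry":0,"rz":0,"grip":-1},{"tx":-0.5,"ty":-0.15,"tz":0.1,"rx":0,"ry":0,"rz":0,"grip":-1},{"tx":-0.05,"ty":0,"tz":0,"rx":0,"ry":0,"rz":0,"grip":-1},{"tx":0,"ty":0,"tz":0,"rx":0,"ry":0,"rz":0,"grip":-1}]';  python3 plan.py .504 -.357 .155 99.6 .97
```

```text
time_s: 30.0
ee_pos: [0.5012, -0.355, 0.2533]
eef_rot: [-3.141, 0.002, 1.73]
force: [0.0, 0.7, 0.1]
grip_width: 0.0942
t 30.0 pos [ 0.5012 -0.355   0.2533] yaw 99.15 w 0.0942 F [0.  0.7 0.1] d_mm [  2.8  -2.  -98.3] rot_deg [-0.05  0.12 -0.45] n 3
{"tx":-0.02,"ty":0.02,"tz":0.82,"rx":-0.0,"ry":0.01,"rz":-0.04,"grip":-1},{"tx":-0.02,"ty":0.02,"tz":0.82,"rx":-0.0,"ry":0.01,"rz":-0.04,"grip":-1},{"tx":-0.02,"ty":0.02,"tz":0.82,"rx":-0.0,"ry":0.01,"rz":-0.04,"grip":-1},
```

```bash
python3 -m pendant '[{"tx":-0.05,"ty":0.06,"tz":0.5,"rx":0,"ry":0.03,"rz":-0.1,"grip":-0.7},{"tx":-0.03,"ty":0,"tz":0.6,"rx":0,"ry":0,"rz":0,"grip":-0.7},{"tx":-0.03,"ty":0,"tz":0.6,"rx":0,"ry":0,"rz":0,"grip":-0.7},{"tx":0,"ty":0,"tz":0.45,"rx":0,"ry":0,"rz":0,"grip":-0.7},{"tx":0,"ty":0,"tz":0.15,"rx":0,"ry":0,"rz":0,"grip":-0.7},{"tx":0,"ty":0,"tz":0.05,"rx":0,"ry":0,"rz":0,"grip":-0.7}]';  python3 plan.py .504 -.357 .155 99.6 .97
```

```text
time_s: 30.5
ee_pos: [0.507, -0.3543, 0.1589]
eef_rot: [3.138, 0.003, 1.741]
force: [-0.1, -0.8, 0.5]
grip_width: 0.0799
t 30.5 pos [ 0.507  -0.3543  0.1589] yaw 99.75 w 0.0799 F [-0.1 -0.8  0.5] d_mm [-3.  -2.7 -3.9] rot_deg [0.18 0.18 0.15] n 1
{"tx":-0.05,"ty":-0.09,"tz":0.1,"rx":0.04,"ry":0.04,"rz":0.04,"grip":-1},
```

```bash
python3 -m pendant '[{"tx":-0.07,"ty":-0.09,"tz":0.13,"rx":0.04,"ry":0.04,"rz":0.04,"grip":-0.7},{"tx":0,"ty":0,"tz":0,"rx":0,"ry":0,"rz":0,"grip":1},{"tx":0,"ty":0,"tz":0.01,"rx":0,"ry":0,"rz":0,"grip":1},{"tx":0,"ty":0,"tz":0.01,"rx":0,"ry":0,"rz":0,"grip":1},{"tx":0,"ty":0,"tz":0.01,"rx":0,"ry":0,"rz":0,"grip":1},{"tx":0,"ty":0,"tz":0.01,"rx":0,"ry":0,"rz":0,"grip":1},{"tx":0,"ty":0,"tz":0,"rx":0,"ry":0,"rz":0,"grip":1},{"tx":0,"ty":0,"tz":0,"rx":0,"ry":0,"rz":0,"grip":1}]' 15;  python3 plan.py .5607 -.023 .23 99.6 .97 1
```

```text
time_s: 31.17
ee_pos: [0.5052, -0.3573, 0.1564]
eef_rot: [3.138, 0.004, 1.739]
force: [-0.3, 0.2, -1.6]
grip_width: 0.0477
t 31.17 pos [ 0.5052 -0.3573  0.1564] yaw 99.65 w 0.0477 F [-0.3  0.2 -1.6] d_mm [ 55.5 334.3  73.6] rot_deg [0.22 0.24 0.05] n 9
{"tx":0.89,"ty":0.31,"tz":-0.21,"rx":0.01,"ry":0.01,"rz":0.0,"grip":1},{"tx":0.89,"ty":0.31,"tz":-0.21,"rx":0.01,"ry":0.01,"rz":0.0,"grip":1},{"tx":0.89,"ty":0.31,"tz":-0.21,"rx":0.01,"ry":0.01,"rz":0.0,"grip":1},{"tx":0.89,"ty":0.31,"tz":-0.21,"rx":0.01,"ry":0.01,"rz":0.0,"grip":1},{"tx":0.89,"ty":0.31,"tz":-0.21,"rx":0.01,"ry":0.01,"rz":0.0,"grip":1},{"tx":0.89,"ty":0.31,"tz":-0.21,"rx":0.01,"ry":0.01,"rz":0.0,"grip":1},{"tx":0.89,"ty":0.31,"tz":-0.21,"rx":0.01,"ry":0.01,"rz":0.0,"grip":1},{"tx":0.89,"ty":0.31,"tz":-0.2,"rx":0.01,"ry":0.01,"rz":0.0,"grip":1}
{"tx":0.89,"ty":0.31,"tz":-0.2,"rx":0.01,"ry":0.01,"rz":0.0,"grip":1},
```

```bash
python3 -m pendant '[{"tx":0,"ty":0,"tz":-0.4,"rx":0.05,"ry":0.05,"rz":0,"grip":1},{"tx":0,"ty":0,"tz":-0.8,"rx":0,"ry":0,"rz":0,"grip":1},{"tx":0.2,"ty":0,"tz":-0.6,"rx":0,"ry":0,"rz":0,"grip":1},{"tx":0.6,"ty":0.2,"tz":0,"rx":0,"ry":0,"rz":0,"grip":1},{"tx":0.85,"ty":0.31,"tz":0,"rx":0,"ry":0,"rz":0,"grip":1},{"tx":0.85,"ty":0.31,"tz":0,"rx":0,"ry":0,"rz":0,"grip":1},{"tx":0.85,"ty":0.31,"tz":0,"rx":0,"ry":0,"rz":0,"grip":1},{"tx":0.85,"ty":0.31,"tz":0,"rx":0,"ry":0,"rz":0,"grip":1}]'; python3 -m pendant '[{"tx":0.85,"ty":0.31,"tz":0,"rx":0,"ry":0,"rz":0,"grip":1},{"tx":0.85,"ty":0.31,"tz":0,"rx":0,"ry":0,"rz":0,"grip":1},{"tx":0.7,"ty":0.25,"tz":0,"rx":0,"ry":0,"rz":0,"grip":1},{"tx":0.5,"ty":0.18,"tz":0,"rx":0,"ry":0,"rz":0,"grip":1}]';  python3 plan.py .5607 -.023 .22 99.6 .97 1
```

```text
time_s: 31.83
ee_pos: [0.5324, -0.1814, 0.2303]
eef_rot: [-3.14, -0.001, 1.729]
force: [0.6, 0.8, -2.0]
grip_width: 0.0482
time_s: 32.17
ee_pos: [0.5554, -0.0518, 0.2305]
eef_rot: [-3.14, -0.002, 1.731]
force: [-0.3, -0.3, -1.1]
grip_width: 0.048
t 32.17 pos [ 0.5554 -0.0518  0.2305] yaw 99.16 w 0.048 F [-0.3 -0.3 -1.1] d_mm [  5.3  28.8 -10.5] rot_deg [-0.07 -0.09 -0.44] n 1
{"tx":0.69,"ty":0.24,"tz":0.26,"rx":-0.02,"ry":-0.02,"rz":-0.11,"grip":1},
```

```bash
python3 -m pendant '[{"tx":0.5,"ty":0.2,"tz":0.2,"rx":0,"ry":0,"rz":-0.1,"grip":1},{"tx":0.1,"ty":0,"tz":0.35,"rx":0,"ry":0,"rz":0,"grip":1},{"tx":0,"ty":0,"tz":0.4,"rx":0,"ry":0,"rz":0,"grip":1},{"tx":0,"ty":0,"tz":0.2,"rx":0,"ry":0,"rz":0,"grip":1},{"tx":0,"ty":0,"tz":0,"rx":0,"ry":0,"rz":0,"grip":1},{"tx":0,"ty":0,"tz":0,"rx":0,"ry":0,"rz":0,"grip":1}]'; python3 plan.py .5607 -.023 .163 99.6 .97 1
```

```text
time_s: 32.67
ee_pos: [0.56, -0.0197, 0.1835]
eef_rot: [-3.141, -0.002, 1.745]
force: [0.2, -0.4, -1.8]
grip_width: 0.0478
t 32.67 pos [ 0.56   -0.0197  0.1835] yaw 99.95 w 0.0478 F [ 0.2 -0.4 -1.8] d_mm [  0.7  -3.3 -20.5] rot_deg [-0.01 -0.12  0.35] n 1
{"tx":-0.09,"ty":0.0,"tz":0.51,"rx":-0.0,"ry":-0.03,"rz":0.09,"grip":1},
```

```bash
python3 -m pendant '[{"tx":-0.1,"ty":0,"tz":0.3,"rx":0,"ry":-0.03,"rz":0.09,"grip":1},{"tx":0,"ty":0,"tz":0.2,"rx":0,"ry":0,"rz":0,"grip":1},{"tx":0,"ty":0,"tz":0,"rx":0,"ry":0,"rz":0,"grip":1}]'; python3 plan.py .5607 -.023 .159 99.6 .97 1
```

```text
time_s: 32.92
ee_pos: [0.5612, -0.0251, 0.1634]
eef_rot: [3.139, 0.001, 1.736]
force: [0.2, -0.9, -3.6]
grip_width: 0.0481
t 32.92 pos [ 0.5612 -0.0251  0.1634] yaw 99.47 w 0.0481 F [ 0.2 -0.9 -3.6] d_mm [-0.5  2.1 -4.4] rot_deg [ 0.12  0.05 -0.13] n 1
{"tx":0.05,"ty":-0.0,"tz":0.11,"rx":0.03,"ry":0.01,"rz":-0.03,"grip":1},
```

```bash
python3 -m pendant '[{"tx":0.05,"ty":0,"tz":0.08,"rx":0.03,"ry":0,"rz":-0.03,"grip":1},{"tx":0,"ty":0,"tz":0.05,"rx":0,"ry":0,"rz":0,"grip":1}]'; python3 -m pendant '[{"tx":0,"ty":0,"tz":0.05,"rx":0,"ry":0,"rz":0,"grip":1}]'
```

```text
time_s: 33.08
ee_pos: [0.5609, -0.0236, 0.1586]
eef_rot: [-3.141, 0.001, 1.737]
force: [-10.9, 1.8, 21.6]
grip_width: 0.0485
time_s: 33.17
ee_pos: [0.5609, -0.0237, 0.1581]
eef_rot: [-3.141, 0.001, 1.737]
force: [-9.5, -0.6, 23.2]
grip_width: 0.0482
```

Contact at the original position. I'll release the bottle and fetch the spray can.

```bash
python3 -m pendant '[{"tx":0,"ty":0,"tz":0,"rx":0,"ry":0,"rz":0,"grip":-1},{"tx":0,"ty":0,"tz":0,"rx":0,"ry":0,"rz":0,"grip":-1},{"tx":0,"ty":0,"tz":0,"rx":0,"ry":0,"rz":0,"grip":-1},{"tx":0,"ty":0,"tz":0,"rx":0,"ry":0,"rz":0,"grip":-1},{"tx":0,"ty":0,"tz":-0.4,"rx":0,"ry":0,"rz":0,"grip":-1},{"tx":0,"ty":0,"tz":-0.8,"rx":0,"ry":0,"rz":0,"grip":-1},{"tx":0,"ty":0,"tz":-0.8,"rx":0,"ry":0,"rz":0,"grip":-1},{"tx":-0.4,"ty":0,"tz":-0.4,"rx":0,"ry":0,"rz":0,"grip":-1}]';  python3 plan.py .6 -.315 .25 99.6 .97
```

```text
time_s: 33.83
ee_pos: [0.5627, -0.0377, 0.2546]
eef_rot: [-3.136, -0.001, 1.739]
force: [0.9, -1.0, 0.2]
grip_width: 0.0935
t 33.83 pos [ 0.5627 -0.0377  0.2546] yaw 99.65 w 0.0935 F [ 0.9 -1.   0.2] d_mm [  37.3 -277.3   -4.6] rot_deg [-0.34 -0.04  0.05] n 8
{"tx":-0.87,"ty":-0.03,"tz":0.01,"rx":-0.01,"ry":-0.0,"rz":0.0,"grip":-1},{"tx":-0.87,"ty":-0.03,"tz":0.01,"rx":-0.01,"ry":-0.0,"rz":0.0,"grip":-1},{"tx":-0.87,"ty":-0.03,"tz":0.01,"rx":-0.01,"ry":-0.0,"rz":0.0,"grip":-1},{"tx":-0.87,"ty":-0.03,"tz":0.01,"rx":-0.01,"ry":-0.0,"rz":0.0,"grip":-1},{"tx":-0.87,"ty":-0.03,"tz":0.01,"rx":-0.01,"ry":-0.0,"rz":0.0,"grip":-1},{"tx":-0.87,"ty":-0.03,"tz":0.01,"rx":-0.01,"ry":-0.0,"rz":0.0,"grip":-1},{"tx":-0.87,"ty":-0.03,"tz":0.01,"rx":-0.01,"ry":-0.0,"rz":0.0,"grip":-1},{"tx":-0.87,"ty":-0.03,"tz":0.01,"rx":-0.01,"ry":-0.0,"rz":0.0,"grip":-1}
```

```bash
python3 -m pendant '[{"tx":-0.85,"ty":-0.03,"tz":0,"rx":-0.05,"ry":0,"rz":0,"grip":-1},{"tx":-0.9,"ty":-0.03,"tz":0,"rx":-0.03,"ry":0,"rz":0,"grip":-1},{"tx":-0.9,"ty":-0.03,"tz":0,"rx":0,"ry":0,"rz":0,"grip":-1},{"tx":-0.9,"ty":-0.03,"tz":0,"rx":0,"ry":0,"rz":0,"grip":-1},{"tx":-0.9,"ty":-0.03,"tz":0,"rx":0,"ry":0,"rz":0,"grip":-1},{"tx":-0.9,"ty":-0.03,"tz":0,"rx":0,"ry":0,"rz":0,"grip":-1},{"tx":-0.7,"ty":-0.03,"tz":0,"rx":0,"ry":0,"rz":0,"grip":-1},{"tx":-0.4,"ty":0,"tz":0,"rx":0,"ry":0,"rz":0,"grip":-1}]';  python3 -m pendant '[{"tx":0,"ty":0,"tz":0,"rx":0,"ry":0,"rz":0,"grip":-1}]'; python3 plan.py .6 -.315 .25 99.6 .97
```

```text
time_s: 34.5
ee_pos: [0.6002, -0.3037, 0.2617]
eef_rot: [3.131, 0.004, 1.744]
force: [-0.3, 1.3, -0.2]
grip_width: 0.0937
time_s: 34.58
ee_pos: [0.5998, -0.3068, 0.261]
eef_rot: [3.131, 0.004, 1.742]
force: [1.2, 0.2, -0.8]
grip_width: 0.0943
t 34.58 pos [ 0.5998 -0.3068  0.261 ] yaw 99.79 w 0.0943 F [ 1.2  0.2 -0.8] d_mm [  0.2  -8.2 -11. ] rot_deg [0.59 0.23 0.19] n 1
{"tx":-0.2,"ty":-0.03,"tz":0.28,"rx":0.15,"ry":0.06,"rz":0.05,"grip":-1},
```

```bash
python3 -m pendant '[{"tx":-0.22,"ty":-0.03,"tz":0.3,"rx":0.15,"ry":0.06,"rz":0.05,"grip":-1},{"tx":0,"ty":0,"tz":0.6,"rx":0,"ry":0,"rz":0,"grip":-1},{"tx":0,"ty":0,"tz":0.6,"rx":0,"ry":0,"rz":0,"grip":-1},{"tx":0,"ty":0,"tz":0.6,"rx":0,"ry":0,"rz":0,"grip":-1},{"tx":0,"ty":0,"tz":0.3,"rx":0,"ry":0,"rz":0,"grip":-1},{"tx":0,"ty":0,"tz":0,"rx":0,"ry":0,"rz":0,"grip":-1}]';   python3 plan.py .6 -.315 .158 99.6 .97
```

```text
time_s: 35.08
ee_pos: [0.6007, -0.3139, 0.1623]
eef_rot: [3.14, 0.001, 1.738]
force: [0.1, 1.4, 0.3]
grip_width: 0.0941
t 35.08 pos [ 0.6007 -0.3139  0.1623] yaw 99.55 w 0.0941 F [0.1 1.4 0.3] d_mm [-0.7 -1.1 -4.3] rot_deg [ 0.1   0.05 -0.05] n 1
{"tx":-0.02,"ty":-0.02,"tz":0.11,"rx":0.03,"ry":0.01,"rz":-0.01,"grip":-1},
```

```bash
python3 -m pendant '[{"tx":-0.02,"ty":-0.02,"tz":0.13,"rx":0.03,"ry":0,"rz":0,"grip":1},{"tx":0,"ty":0,"tz":0.01,"rx":0,"ry":0,"rz":0,"grip":1},{"tx":0,"ty":0,"tz":0.01,"rx":0,"ry":0,"rz":0,"grip":1},{"tx":0,"ty":0,"tz":0.01,"rx":0,"ry":0,"rz":0,"grip":1},{"tx":0,"ty":0,"tz":0.01,"rx":0,"ry":0,"rz":0,"grip":1},{"tx":0,"ty":0,"tz":0.01,"rx":0,"ry":0,"rz":0,"grip":1},{"tx":0,"ty":0,"tz":0.01,"rx":0,"ry":0,"rz":0,"grip":1},{"tx":0,"ty":0,"tz":0.01,"rx":0,"ry":0,"rz":0,"grip":1}]' 15;python3 -m pendant '[{"tx":0,"ty":0,"tz":0,"rx":0,"ry":0,"rz":0,"grip":1},{"tx":0,"ty":0,"tz":0,"rx":0,"ry":0,"rz":0,"grip":1}]';  python3 plan.py .5764 -.1071 .23 99.6 .97 1
```

```text
time_s: 35.75
ee_pos: [0.6016, -0.3144, 0.1602]
eef_rot: [3.137, 0.006, 1.739]
force: [-1.6, -0.2, 1.9]
grip_width: 0.05
time_s: 35.92
ee_pos: [0.6015, -0.3144, 0.1602]
eef_rot: [3.137, 0.006, 1.739]
force: [0.5, -0.3, -0.4]
grip_width: 0.0504
t 35.92 pos [ 0.6015 -0.3144  0.1602] yaw 99.62 w 0.0504 F [ 0.5 -0.3 -0.4] d_mm [-25.1 207.3  69.8] rot_deg [0.28 0.32 0.02] n 6
{"tx":0.87,"ty":0.04,"tz":-0.3,"rx":0.01,"ry":0.01,"rz":0.0,"grip":1},{"tx":0.87,"ty":0.04,"tz":-0.29,"rx":0.01,"ry":0.01,"rz":0.0,"grip":1},{"tx":0.87,"ty":0.04,"tz":-0.29,"rx":0.01,"ry":0.01,"rz":0.0,"grip":1},{"tx":0.87,"ty":0.04,"tz":-0.29,"rx":0.01,"ry":0.01,"rz":0.0,"grip":1},{"tx":0.87,"ty":0.04,"tz":-0.29,"rx":0.01,"ry":0.01,"rz":0.0,"grip":1},{"tx":0.87,"ty":0.04,"tz":-0.29,"rx":0.01,"ry":0.01,"rz":0.0,"grip":1},
```

```bash
python3 -m pendant '[{"tx":0,"ty":0,"tz":-0.4,"rx":0.05,"ry":0.06,"rz":0,"grip":1},{"tx":0,"ty":0,"tz":-0.8,"rx":0,"ry":0,"rz":0,"grip":1},{"tx":0.2,"ty":0,"tz":-0.6,"rx":0,"ry":0,"rz":0,"grip":1},{"tx":0.6,"ty":0,"tz":0,"rx":0,"ry":0,"rz":0,"grip":1},{"tx":0.85,"ty":0.04,"tz":0,"rx":0,"ry":0,"rz":0,"grip":1},{"tx":0.85,"ty":0.04,"tz":0,"rx":0,"ry":0,"rz":0,"grip":1},{"tx":0.85,"ty":0.04,"tz":0,"rx":0,"ry":0,"rz":0,"grip":1},{"tx":0.75,"ty":0.04,"tz":0,"rx":0,"ry":0,"rz":0,"grip":1}]'; python3 -m pendant '[{"tx":0.5,"ty":0.04,"tz":0,"rx":0,"ry":0,"rz":0,"grip":1},{"tx":0.1,"ty":0,"tz":0.2,"rx":0,"ry":0,"rz":0,"grip":1},{"tx":0,"ty":0,"tz":0.2,"rx":0,"ry":0,"rz":0,"grip":1},{"tx":0,"ty":0,"tz":0,"rx":0,"ry":0,"rz":0,"grip":1}]';  python3 plan.py .5758 -.1075 .18 99.6 .97 1
```

```text
time_s: 36.58
ee_pos: [0.5781, -0.1509, 0.2316]
eef_rot: [-3.139, -0.002, 1.73]
force: [0.3, -0.1, -2.4]
grip_width: 0.05
time_s: 36.92
ee_pos: [0.575, -0.1206, 0.2144]
eef_rot: [-3.139, -0.003, 1.736]
force: [-0.3, -0.2, -3.6]
grip_width: 0.0501
t 36.92 pos [ 0.575  -0.1206  0.2144] yaw 99.48 w 0.0501 F [-0.3 -0.2 -3.6] d_mm [  0.8  13.1 -34.4] rot_deg [-0.13 -0.16 -0.12] n 1
{"tx":0.32,"ty":0.07,"tz":0.86,"rx":-0.03,"ry":-0.04,"rz":-0.03,"grip":1},
```

```bash
python3 -m pendant '[{"tx":0.32,"ty":0.05,"tz":0.3,"rx":-0.03,"ry":-0.04,"rz":-0.03,"grip":1},{"tx":0,"ty":0,"tz":0.4,"rx":0,"ry":0,"rz":0,"grip":1},{"tx":0,"ty":0,"tz":0.2,"rx":0,"ry":0,"rz":0,"grip":1},{"tx":0,"ty":0,"tz":0,"rx":0,"ry":0,"rz":0,"grip":1}]';  python3 plan.py .5758 -.1075 .166 99.6 .97 1
```

```text
time_s: 37.25
ee_pos: [0.5751, -0.1116, 0.1756]
eef_rot: [-3.14, 0.0, 1.734]
force: [-0.6, 0.4, -1.6]
grip_width: 0.0502
t 37.25 pos [ 0.5751 -0.1116  0.1756] yaw 99.37 w 0.0502 F [-0.6  0.4 -1.6] d_mm [ 0.7  4.1 -9.6] rot_deg [-0.07  0.01 -0.23] n 1
{"tx":0.1,"ty":0.03,"tz":0.24,"rx":-0.02,"ry":0.0,"rz":-0.06,"grip":1},
```

```bash
python3 -m pendant '[{"tx":0.12,"ty":0.02,"tz":0.2,"rx":-0.02,"ry":0,"rz":-0.05,"grip":1},{"tx":0,"ty":0,"tz":0.08,"rx":0,"ry":0,"rz":0,"grip":1},{"tx":0,"ty":0,"tz":0.02,"rx":0,"ry":0,"rz":0,"grip":1}]';  python3 plan.py .5758 -.1075 .163 99.6 .97 1
```

```text
time_s: 37.5
ee_pos: [0.5755, -0.1085, 0.1631]
eef_rot: [3.141, 0.0, 1.736]
force: [-3.8, 0.9, 10.8]
grip_width: 0.0498
t 37.5 pos [ 0.5755 -0.1085  0.1631] yaw 99.44 w 0.0498 F [-3.8  0.9 10.8] d_mm [ 0.3  1.  -0.1] rot_deg [ 0.03  0.03 -0.16] n 1
{"tx":0.02,"ty":0.01,"tz":0.0,"rx":0.01,"ry":0.01,"rz":-0.04,"grip":1},
```

Contact. I'll release, rise straight up and check.

```bash
python3 -m pendant '[{"tx":0,"ty":0,"tz":0.02,"rx":0,"ry":0,"rz":0,"grip":1},{"tx":0,"ty":0,"tz":0,"rx":0,"ry":0,"rz":0,"grip":-1},{"tx":0,"ty":0,"tz":0,"rx":0,"ry":0,"rz":0,"grip":-1},{"tx":0,"ty":0,"tz":0,"rx":0,"ry":0,"rz":0,"grip":-1},{"tx":0,"ty":0,"tz":0,"rx":0,"ry":0,"rz":0,"grip":-1},{"tx":0,"ty":0,"tz":-0.4,"rx":0,"ry":0,"rz":0,"grip":-1},{"tx":0,"ty":0,"tz":-0.8,"rx":0,"ry":0,"rz":0,"grip":-1},{"tx":0,"ty":0,"tz":-0.8,"rx":0,"ry":0,"rz":0,"grip":-1}]'; python3 -m pendant '[{"tx":0,"ty":0,"tz":-0.8,"rx":0,"ry":0,"rz":0,"grip":-1},{"tx":-0.5,"ty":-0.5,"tz":-0.4,"rx":0,"ry":0,"rz":0,"grip":-1},{"tx":-0.6,"ty":-0.7,"tz":0,"rx":0,"ry":0,"rz":0,"grip":-1},{"tx":-0.6,"ty":-0.7,"tz":0,"rx":0,"ry":0,"rz":0,"grip":-1},{"tx":-0.6,"ty":-0.7,"tz":0,"rx":0,"ry":0,"rz":0,"grip":-1},{"tx":-0.6,"ty":-0.7,"tz":0,"rx":0,"ry":0,"rz":0,"grip":-1},{"tx":-0.6,"ty":-0.5,"tz":0,"rx":0,"ry":0,"rz":0,"grip":-1},{"tx":0,"ty":0,"tz":0,"rx":0,"ry":0,"rz":0,"grip":-1}]'
python3 - <<'E'
from h import *
c=ctrl.camera("scene"); cv2.imwrite("pics/s7.png",c["pixels"])
c=ctrl.camera("top"); crop(c,"t7",200,140,170,125,4.5); cv2.imwrite("pics/t7f.png",c["pixels"])
E
```

```text
time_s: 38.17
ee_pos: [0.5746, -0.109, 0.2417]
eef_rot: [-3.136, -0.002, 1.735]
force: [0.7, 0.1, -0.6]
grip_width: 0.0923
time_s: 38.83
ee_pos: [0.4442, -0.2771, 0.3021]
eef_rot: [3.133, 0.007, 1.741]
force: [1.2, 0.9, -1.0]
grip_width: 0.0939
```

View pics/s7.png

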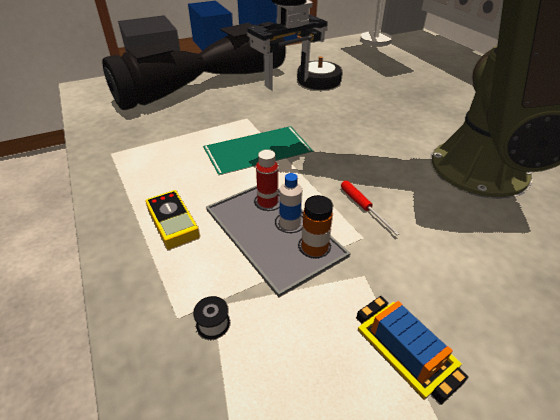

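View pics/t7.png

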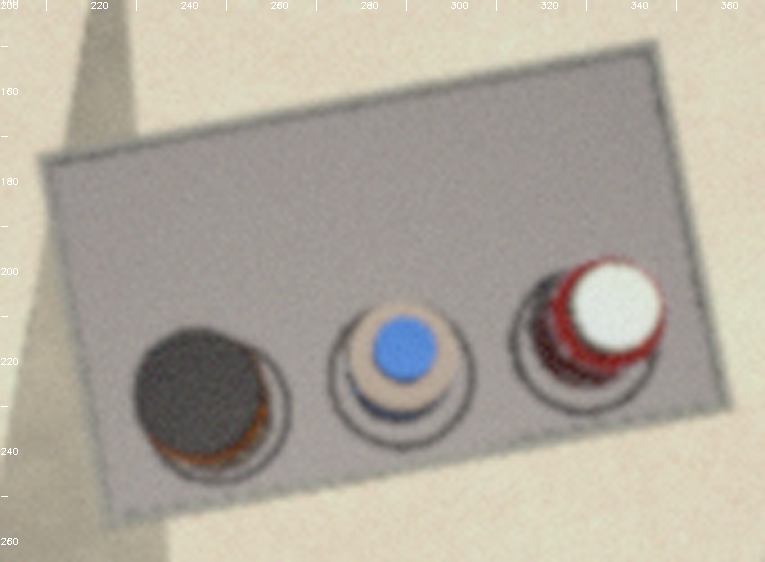

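View pics/t7f.png

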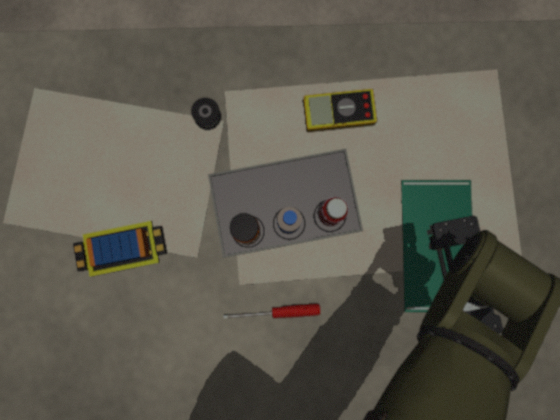

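Compared with the first picture, the tops are back within about 3 mm: jar (201,394) against (205,395), bottle (406,348) against (408,350), spray can (617,305) against (617,311). The multimeter, screwdriver and spool have not moved. Handing in.

```bash
python3 -m pendant '[{"tx":0,"ty":0,"tz":0,"rx":0,"ry":0,"rz":0,"grip":-1},{"tx":0,"ty":0,"tz":0,"rx":0,"ry":0,"rz":0,"grip":-1},{"tx":0,"ty":0,"tz":0,"rx":0,"ry":0,"rz":0,"grip":-1},{"tx":0,"ty":0,"tz":0,"rx":0,"ry":0,"rz":0,"grip":-1}]'; python3 -c "
from station import ctrl
print(ctrl.hand_in())"
```

```text
time_s: 39.27
ee_pos: [0.4481, -0.2717, 0.302]
eef_rot: [3.132, 0.006, 1.746]
force: [-0.7, -0.0, -0.5]
grip_width: 0.094
the job is handed in; nothing more can be done
None
```

I moved the spray can, bottle and jar onto the green mat and laid the battery pack flat in the cradle. Then I put the three containers back on their own rings and handed the job in at about 39 s. The hand-in gave no verdict.

- **Pack:** the top camera put it about 1.3 mm from the cradle's centre and 0.7° off lengthwise. The wrist reading peaked at about 23 N upward while I set it down, well under the 80 N limit.
- **Containers:** all three stand upright in the final pictures. Their tops are within about 3 mm of where they were at the start.
- **Bystanders:** the multimeter, screwdriver and spool look unmoved.
- **Robot:** the arm was clear of everything, with the gripper open.
- **Disagreements:** the cameras differed from each other by 2–3 mm, about their stated accuracy. The spray can's grip position also read about 2 mm off its ring. Nothing else failed or disagreed.

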